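# Check a fired bowl with the infrared thermometer

## Robot

A 6-joint arm with a two-finger parallel gripper is mounted at the origin on the work surface. World frame = base frame: x ahead of the robot, y to its left, z up, the work surface at z = 0. Lengths are in m, angles in rad, forces in N, time in s.
With the tool pointing down it reaches from about 0.3 to 0.875 m from the base axis. Payload 6.4 kg.
Tool frame: the origin (TCP) lies between the finger pads; the fingertips stand ctrl.tip_reach ahead of it and the grasp point (between the pads) lies 11 mm behind it (ctrl.tip_reach is the distance from the TCP to the fingertips, in m); z points along the fingers, x is the direction in which the jaws open and shut, and the axes are right-handed (so a half turn about z gives the same grasp; the last joint's range is limited). The gripper opens to 85 mm and grips with 20 to 120 N. Pads are 22 mm wide; open, the fingers measure 114 mm over their backs; the gripper's body (76 mm by 85 mm) begins 54 mm behind the grasp point. The pads swing forward as they close: fully open they stand 13 mm farther back than shut.
Start: joints at [0.949, 0.181, 1.607, -0, 1.354, -0.206], TCP at [0.232, 0.526, 0.239] pointing down, gripper open.
Joint ranges: [-2.99, 2.99], [-0.89, 2.07], [0.3, 2.58], [-1.14, 4.28], [0, 2.63], [-3.12, 3.12]. Speed limits (rad/s): [2.57, 2.57, 3.01, 3.14, 3.14, 3.14].

## Interface

Orientations are given as a unit quaternion [w, x, y, z].
In Python, from bench import telemetry, viewer, ticket, nets, ctrl gives the robot as it stands.
- The arm moves only by the tool step_arm, never from a script. Its argument "plan" is a list of rows, each a list of 2 entries, a list of its own where there are three numbers: the shift along the tool's x, y, z in m, then the turn, a rotation vector about the tool's x, y, z in degrees. A call has 1 to 5 rows; each row is the pose to reach, as a shift and turn from the pose commanded when the call began, along the tool's axes at that moment; what a row does not reach only later rows make up. A row lasts 1/10 s, in which the tool goes at most 50 mm and 8.59 degrees, less where a joint would pass 70% of its speed; a pose out of reach is approached as far as the arm can. A call with a gripper value outside its range is refused whole. "fingers" is the opening in per cent of the stroke, from 0 (shut) to 100 (fully open), set as the call begins (left out, the last holds). The fingers move at their own pace and stop on an object; the grip force is fixed at half the most. Time passes only in rows, so rows that repeat a pose let the fingers close. It gives the time, the measured TCP pose, the force and the opening at its end, in the units of the state.
- telemetry.get_obs(): the state, without advancing time (a new reading comes with each control period).
- viewer.camera(name): name is "scene" or "top"; returns the picture (384x512x3 uint8, red, green, blue); there is no depth.
- viewer.get_calibration(name): a dict with "K" (3x3 intrinsics, pixels), "dist" ([k1, k2, p1, p2, k3] as OpenCV has them; the pictures are not rectified), "origin" and "orientation" of the camera in the world. Camera axes: x right, y up, looking along -z (the intrinsics and any distortion apply to the point x, -y, -z); pixel columns grow to the right and rows downward; lengths in m; the calibration is good to about 2 mm. A picture is of the moment at which its call begins. get_calibration takes no time and is no camera call.
- ticket.hand_in(): hands the job in, once; it reports no verdict.
Trained networks look in the newest picture that a camera, given by its name, has taken for a name from the list of things; names that differ only in an ending like _2 or _b are one class to them, and where a whole thing is asked for, a point or a joint stands for the part that bears it (a point fixed in the world has none). Each returns a list of dicts, best first, with "score" (0 to 1); they miss things now and then, are a little off and sometimes report something else, mostly with a low value. They report only what shows in the picture. A call takes as long as a camera call. They do not tell look-alikes from the thing itself.
- nets.boxes_of(thing, camera): "extent" ([left, top, right, bottom] in pixels, round what is visible of it).
The state is a dict: "time_s": time; "q": joint angles; "dq": joint speeds; "joint_efforts": joint torques, N m; "eef_pos": TCP position; "eef_rot": TCP orientation; "wrist_force": force on the tool from outside, world axes, zero at the start; "torque": the same for the moment, N m; "opening": opening from 0.0 (shut) to 1.0 (fully open).
Only numpy, scipy, OpenCV 4.12 (cv2) and the standard library are available. Lean on these libraries where they do the work, as an engineer would, in place of code of your own. Each camera call takes 0.05 s, during which the arm holds its last target.

## Task

The wide bowl can only be glazed once it has cooled, so take its temperature: slide the infrared thermometer's switch on, then take the thermometer out of its bench holder and aim it over the rim at the middle of the bowl's inside floor, from 10 to 20 cm away and pointing down at 45 degrees or steeper so that the rim is out of the line of sight. Hold it there quite still for two seconds, then stand it back in its holder, fully home and still switched on for the next pot. Do not touch any of the pots, and leave everything else on the bench where it is.

Things in the scene. Friction and masses are not known exactly. Their poses are not given: they have to be found in the camera images.
- thermometer: Pistol-grip infrared thermometer, about 0.3 kg, loose, upright in its holder at the start. Origin: centre of the foot of its grip. x: sight line, out of the nose; z: up along the grip; y: to its left. Black grip 42 (x) x 32 (y) mm, z = 0 to 105 mm; above it the grey barrel (see barrel_mid). Small display on the rear face. Centre of mass near x = 4, z = 113 mm.
- barrel_mid (a point): Place to grip, inside the barrel at (10, 0, 131) mm of the thermometer's frame; same axes. The barrel is a box with flat parallel sides 44 mm apart (y = -22 to 22), x = -75 to 85, z = 105 to 157 mm in the thermometer's frame, then a round black bezel of 42 mm diameter to x = 99. Its sides are bare; slide switch on top near the rear end.
- lens (a point): Centre of the lens on the thermometer's nose, at (99, 0, 131) mm in the thermometer's frame, 89 mm ahead of barrel_mid. The sight line starts here and runs along the thermometer's x. Same axes.
- switch_ridge (a point): Top of the switch's ridge; same axes as the thermometer. The switch is flush with the barrel's flat top, only a grey ridge stands up in the middle of a dark track: 3 mm high, 4 mm thick (x), 16 mm wide (y). Off: at (-35, 0, 160) mm of the thermometer's frame; on: at (-23, 0, 160). Behind it, 38 mm of flat barrel top, on which the tips of a shut gripper can rest and push it to the nose.
- switch (a joint): Slide switch position in m: 0 = off (the start), 0.012 = on (towards the nose, end stop). A sprung detent resists with about 4 N up to half way, then snaps it on; short of half way it springs back off. The thermometer rocks some mm in its holder under the push.
- holder: Bench holder, screwed down: dark foot plate 130 x 100 x 12 mm with a grey pocket, 64 mm deep with 1 mm clearance round the thermometer's grip, straight to 76 mm above the bench, then flared outwards to a mouth 94 mm up (lift the thermometer straight up 85 mm or more to free it). Origin: centre of the underside, on the bench, 12 mm below the standing thermometer's; same axes.
- bowl: The wide bowl to be measured: unglazed fired clay, outer rim diameter 180 mm, 75 mm high, foot diameter 81 mm, wall 6 mm, open upwards, loose, 0.6 kg. Origin: centre of the underside, z up. It stands on a pale kiln shelf slab.
- bowl_in (a point): Middle of the bowl's inside floor, the point to aim at: 7 mm above the bowl's underside, 68 mm below its rim.
- slab: Pale kiln shelf slab lying on the bench, fixed, 300 (x) x 360 (y) x 18 mm, with the three pots on it. Origin: centre of its underside.
- beaker: Tall clay beaker on the slab, 76 mm diameter at the rim, 110 mm high. Origin: centre of the underside. Not to be touched.
- teabowl: Small clay tea bowl on the slab, 72 mm diameter, 45 mm high. Origin: centre of the underside. Not to be touched.
- sponge: Sponge block 75 x 110 x 40 mm on the bench near the holder. Origin: centre of the underside. Bystander.
- rib: Flat wooden potter's rib, 95 x 90 x 7 mm, on the bench near the holder. Origin: middle of its rounded end, underside. Bystander.
- loop_tool: Loop trimming tool, 185 mm long, 17 mm thick, lying on the bench along its x. Origin: near its middle, on the bench. Bystander.
Mind the look-alikes: they are no part of the job. What is shaped like the thermometer but yellow is not meant.

How it is judged:
On the way, in this order (a step that is already met when the one before it is completed fails the run):
1. the thermometer's slide switch is pushed on past its detent (value of joint switch above 0.01 m), for 0.2 s.
2. the thermometer, switched on and out of its holder, is aimed at the middle of the bowl's floor and held still for two seconds (value of joint switch above 0.01 m and distance between thermometer and holder above 0.08 m and x of bowl_in in the frame of lens between 0.08 and 0.22 m and y of bowl_in in the frame of lens between -0.02 and 0.02 m and z of bowl_in in the frame of lens between -0.02 and 0.02 m and angle between the x axis of thermometer and the z axis of bowl, either way round below 0.85 rad and linear speed of thermometer below 0.015 m/s and angular speed of thermometer below 0.1 rad/s), for 2 s.
At the end, for the whole second after the job is handed in: The switch is still on (over 10 of its 12 mm); the thermometer stands at rest, upright within 0.1 rad, in its holder: within 6 mm of the middle, its foot no more than 6 mm off the pocket's floor, nose pointing as at the start (0.12 rad); the bowl stands upright (value of joint switch above 0.01 m and horizontal distance between thermometer and holder below 0.006 m and z of thermometer in the frame of holder below 0.018 m and angle between the x axis of thermometer and the x axis of holder, either way round below 0.12 rad and angle between each of thermometer, bowl's own z axis and vertical below 0.1 rad and linear speed of thermometer below 0.015 m/s); the robot touches nothing.
It fails at once if a pot is touched by the thermometer or the robot (over 1 N) (contact force between any of bowl, beaker, teabowl and thermometer above 1 N or contact force between any of bowl, beaker, teabowl and the fingers above 1 N or contact force between any of bowl, beaker, teabowl and the arm above 1 N).
It fails at once if a pot is moved by more than 12 mm (distance of any of bowl, beaker, teabowl from where it was at the start of the episode above 0.012 m).
It fails at once if the sponge, rib or loop tool is moved by more than 25 mm (distance of any of sponge, rib, loop_tool from where it was at the start of the episode above 0.025 m).
It also fails if it takes over 70 s, if anything falls off the work surface, if the arm or the gripper's body presses on something with over 40 N, if the wrist force passes 120 N, or if a joint passes its speed limit or range.

## Working session

There is one attempt and no reset: what is moved stays moved. The work goes in short steps, Python scripts to look and compute and a tool call to move; the robot and the scene stay as the last step left them, time stands still between calls to the robot, and variables do not carry over. Pictures are saved under pics/ and viewed, and the job is handed in when it is done.

Besides the shell and the picture viewer there is one more tool, called as name([rows], argument=value, ...), one row to a line, values as JSON. step_arm: Moves the arm, as the interface text tells. Its arguments: {"type":"object","properties":{"plan":{"type":"array"},"fingers":{"type":"number"}},"required":["plan"]}

```bash
ls; mkdir -p pics; python3 - <<'E'
from bench import telemetry, viewer, ticket, nets, ctrl
import cv2
o=telemetry.get_obs()
for k,v in o.items(): print(k,v)
print(ctrl.tip_reach,[a for a in dir(ctrl) if a[0]!='_'])
for n in("scene","top"):
    im=viewer.camera(n); cv2.imwrite(f"pics/{n}0.png",cv2.resize(im[:,:,::-1],None,fx=1.5,fy=1.5,interpolation=cv2.INTER_CUBIC)); cv2.imwrite(f"pics/{n}0raw.png",im[:,:,::-1])
    c=viewer.get_calibration(n)
    for k,v in c.items(): print(k,v)
    for t in("thermometer","bowl","holder","switch_ridge"):
        print(n,t,nets.boxes_of(t,n))
E
```

```text
pics
time_s 0.0
q [ 9.48706121e-01  1.81534986e-01  1.60796409e+00 -1.05608702e-05
  1.35380383e+00 -2.06273920e-01]
dq [ 1.78027517e-03 -5.79361546e-04 -5.73983107e-04 -7.34689163e-04
  8.11262161e-05  4.13841321e-04]
joint_efforts [-1.54245910e-03 -4.44865930e+01 -3.51342452e+01 -4.01683037e-04
  8.83716886e-03  3.00581644e-05]
eef_pos [0.23192824 0.5255838  0.23840877]
eef_rot [ 3.15000684e-04  8.37834613e-01  5.45923465e-01 -7.95010885e-04]
wrist_force [-0.30005333 -0.11784285 -0.82423127]
torque [ 0.01966932 -0.04948071  0.0099142 ]
opening 1.0007872450649458
0.008 ['MotionError', 'tip_reach']
K [[373.26401949   0.         247.99090543]
 [  0.         373.26401949 196.42140351]
 [  0.           0.           1.        ]]
dist [-0.1019567  0.         0.         0.         0.       ]
origin [ 0.89420842 -0.57372213  0.85818527]
orientation [0.87633693 0.36740503 0.11107369 0.29104942]
scene thermometer [{'extent': [158.7, 251.8, 236.7, 310.1], 'score': 0.75}, {'extent': [57.4, 213.2, 127.4, 262.5], 'score': 0.65}, {'extent': [341.9, 188.3, 367.5, 208.7], 'score': 0.61}, {'extent': 
[... 261 characters left out ...]
, {'extent': [171.3, 279.1, 185.8, 289.9], 'score': 0.41}]
K [[368.87036469   0.         255.46757016]
 [  0.         368.87036469 193.27672643]
 [  0.           0.           1.        ]]
dist [-0.02601342  0.          0.          0.          0.        ]
origin [0.32938535 0.02755969 1.12839344]
orientation [ 0.70572929  0.05138194 -0.05221074 -0.7046844 ]
top thermometer [{'extent': [350.4, 266.6, 407.5, 322.8], 'score': 0.87}, {'extent': [328.6, 153.9, 395.2, 182.3], 'score': 0.79}]
top bowl [{'extent': [107.7, 139.9, 163.7, 201.7], 'score': 0.91}]
top holder [{'extent': [109.7, 140.9, 166.0, 200.6], 'score': 0.52}]
top switch_ridge [{'extent': [378.4, 171.9, 386.7, 173.6], 'score': 0.46}]
```

View pics/scene0.png

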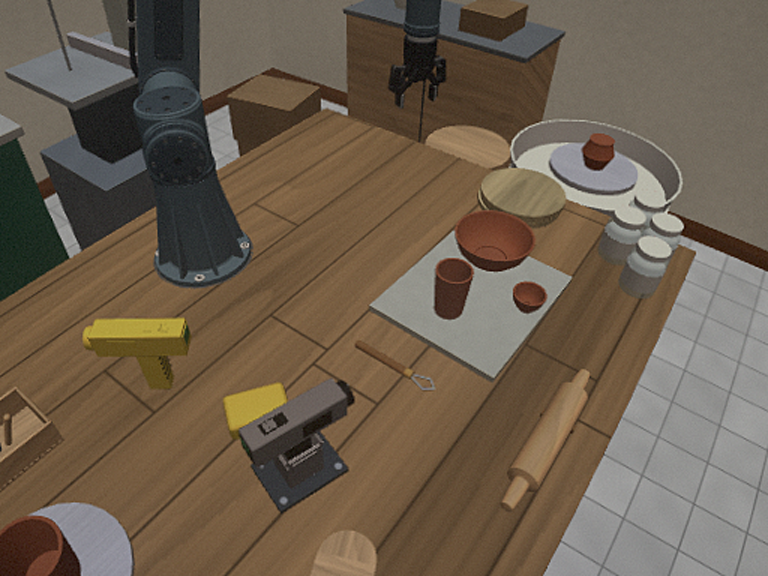

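View pics/top0.png

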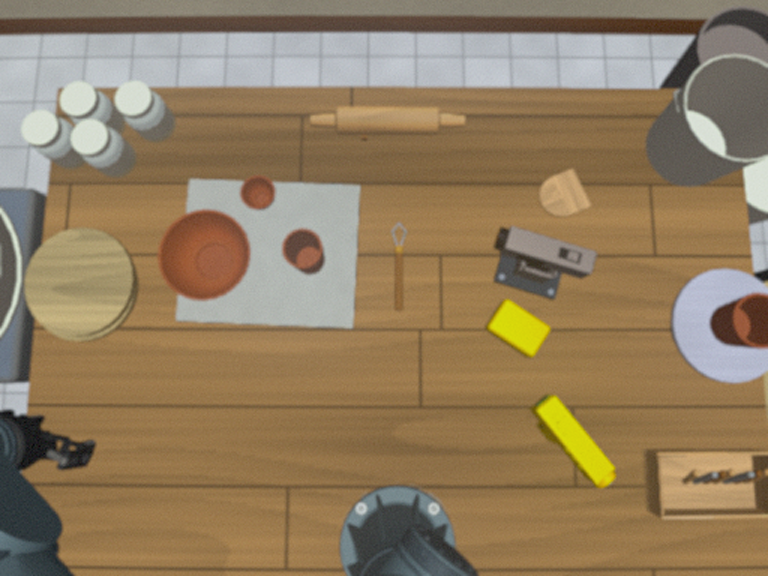

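The scene view shows the grey thermometer standing in its holder at about (295,415), and the yellow look-alike at (140,345). The bowl is at (495,240). In the top view the thermometer is at (545,250) with its nose to the left (+y), and the bowl is at (205,255). Next I'll zoom in for accurate pixel positions.

```bash
python3 - <<'E'
import cv2
def crop(n,x0,y0,x1,y1,f,out):
    im=cv2.imread(f"pics/{n}0raw.png")[y0:y1,x0:x1]
    im=cv2.resize(im,None,fx=f,fy=f,interpolation=cv2.INTER_CUBIC)
    for x in range((x0//10+1)*10,x1,10):
        cv2.line(im,((x-x0)*f,0),((x-x0)*f,6),(0,255,0),1); cv2.putText(im,str(x),((x-x0)*f,16),0,.35,(0,255,0),1)
    for y in range((y0//10+1)*10,y1,10):
        cv2.line(im,(0,(y-y0)*f),(6,(y-y0)*f),(0,255,0),1); cv2.putText(im,str(y),(8,(y-y0)*f),0,.35,(0,255,0),1)
    cv2.imwrite("pics/"+out,im)
crop("top",322,145,402,205,9,"ct.png")
crop("scene",155,245,245,345,6,"cs.png")
crop("top",100,135,172,205,8,"cb.png")
E
```

```text
(no output)
```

View pics/ct.png

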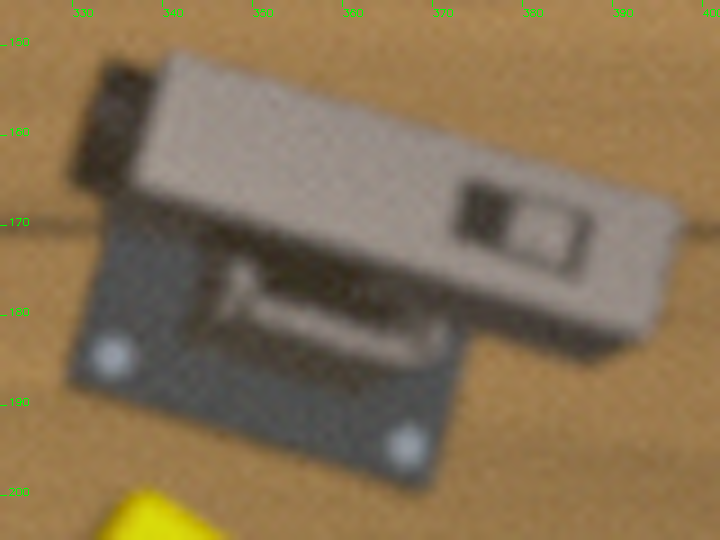

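View pics/cs.png

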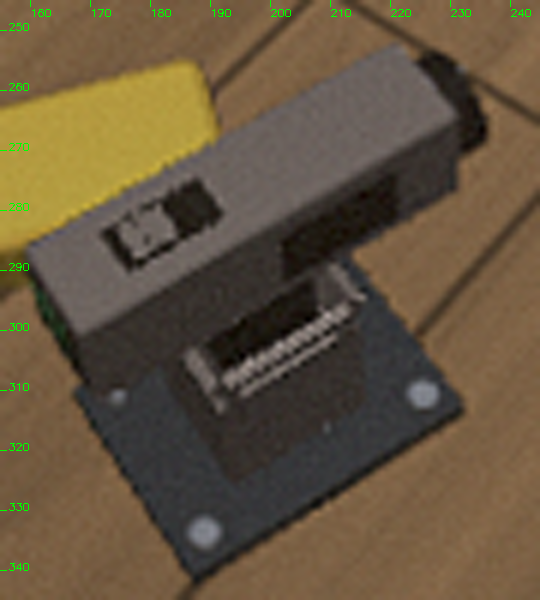

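View pics/cb.png

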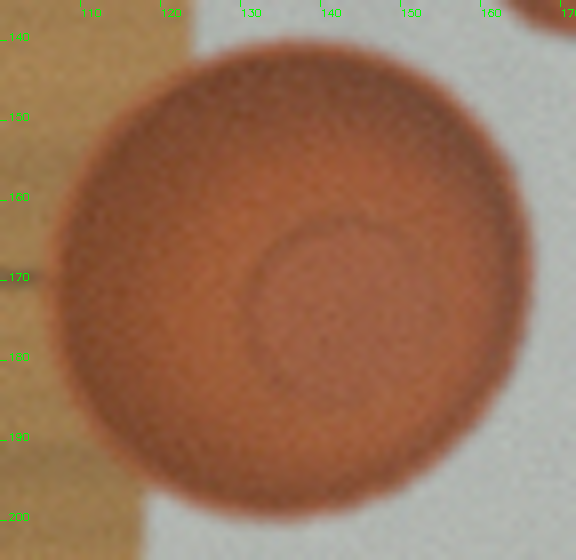

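```bash
cat > h.py <<'E'
import numpy as np, cv2
from scipy.spatial.transform import Rotation as R
from scipy.optimize import least_squares
def Rq(q): return R.from_quat([q[1],q[2],q[3],q[0]])
def proj(c,P):
    P=np.atleast_2d(P); p=Rq(c["orientation"]).inv().apply(P-np.array(c["origin"]))
    p=p*[1,-1,-1]
    return cv2.projectPoints(p.reshape(-1,1,3),np.zeros(3),np.zeros(3),np.array(c["K"]),np.array(c["dist"]))[0].reshape(-1,2)
def ray(c,uv,z):
    uv=np.array(uv,float).reshape(-1,1,2)
    n=cv2.undistortPoints(uv,np.array(c["K"]),np.array(c["dist"])).reshape(-1,2)
    d=Rq(c["orientation"]).apply(np.c_[n[:,0],-n[:,1],-np.ones(len(n))]); o=np.array(c["origin"])
    return o+d*((z-o[2])/d[:,2])[:,None]
def tf(p,pts):
    x,y,a=p; return np.c_[x+np.cos(a)*pts[:,0]-np.sin(a)*pts[:,1], y+np.sin(a)*pts[:,0]+np.cos(a)*pts[:,1], pts[:,2]]
E
python3 - <<'E'
from h import *
from bench import viewer
ct=viewer.get_calibration("top"); cs=viewer.get_calibration("scene")
def px(l,x0,y0,f): return np.array([[x0+(a+.5)/f-.5,y0+(b+.5)/f-.5] for a,b in l])
top=px([(171,50),(133,188),(684,207),(640,342)],322,145,9)
sc=px([(400,45),(460,118),(28,247),(80,333)],155,245,6)
H=.169
Mt=np.array([[85,-22,169],[85,22,169],[-75,-22,169],[-75,22,169]])/1e3
Ms=np.array([[85,22,169],[85,-22,169],[-75,22,169],[-75,-22,169]])/1e3
for nm,f in (("both",lambda p:np.r_[proj(ct,tf(p,Mt))-top,proj(cs,tf(p,Ms))-sc].ravel()),("top",lambda p:(proj(ct,tf(p,Mt))-top).ravel()),("scene",lambda p:(proj(cs,tf(p,Ms))-sc).ravel())):
    r=least_squares(f,[.4,-.2,1.4]); print(nm,r.x,np.round(r.fun,1))
# plate
pt=px([(68,387),(428,490)],322,145,9); ps=px([(462,408),(197,580)],155,245,6)
Pt=np.array([[65,50,12],[-65,50,12]])/1e3; Ps=np.array([[65,-50,12],[-65,-50,12]])/1e3
r=least_squares(lambda p:np.r_[proj(ct,tf(p,Pt))-pt,proj(cs,tf(p,Ps))-ps].ravel(),[.4,-.2,1.4]); print("plate",r.x,np.round(r.fun,1))
# bowl: rim
e=px([(48,280),(535,260),(300,38),(275,522)],100,135,8)
w=ray(ct,e,.093);print(w)
def circ(c,z,r,xy):
    t=np.linspace(0,2*np.pi,73); return proj(c,np.c_[xy[0]+r*np.cos(t),xy[1]+r*np.sin(t),0*t+z])
def bx(q): return np.r_[q.min(0),q.max(0)]
b=np.array([e[0,0],e[2,1],e[1,0],e[3,1]])
r=least_squares(lambda p:bx(circ(ct,.093,.09,p))-b,w.mean(0)[:2]);print("bowl top",r.x,r.fun)
print("floor",ray(ct,px([(345,312)],100,135,8),.025))
im=cv2.imread("pics/scene0raw.png")
cv2.polylines(im,[np.round(circ(cs,.093,.09,r.x)).astype(int)],True,(0,255,0),1)
cv2.imwrite("pics/bs.png",cv2.resize(im[110:230,240:400],None,fx=5,fy=5))
# slab top in top img
print("beaker",ray(ct,[[202,166.5]],.128),"tea",ray(ct,[[172,128.5]],.063))
print("sponge",ray(ct,[[519/1.5,327/1.5]],.04),"rib",ray(ct,[[562/1.5,215/1.5]],.007))
E
```

```text
both [ 0.54469342 -0.27468415  1.26192847] [-0.4 -1.1 -0.7 -1.2  0.1 -0.7  0.8 -0.2 -0.4 -1.5  0.4 -0.6 -1.5 -0.5
 -0.5  0.4]
top [ 0.54259132 -0.27474312  1.26751263] [-0.5 -0.2 -0.6 -0.2  0.1 -0.   1.   0.4]
scene [ 0.54635382 -0.27486808  1.2565391 ] [ 0.2 -0.9  1.   0.  -1.1 -0.2 -0.1  0.8]
plate [ 0.54460658 -0.27584457  1.2805144 ] [-0.2 -0.9  0.7 -0.3  0.3 -1.  -0.8 -0.1]
[[0.55056846 0.45766571 0.093     ]
 [0.55799138 0.28219318 0.093     ]
 [0.64042153 0.3710503  0.093     ]
 [0.46302173 0.37118361 0.093     ]]
bowl top [0.55181738 0.36979674] [-0.75908773 -0.46425085  0.75244628  0.42205567]
floor [[0.55267418 0.37092787 0.025     ]]
beaker [[0.55194991 0.17483386 0.128     ]] tea [[0.68297997 0.27734658 0.063     ]]
sponge [[ 0.41660109 -0.24161936  0.04      ]] rib [[ 0.65449841 -0.34859191  0.007     ]]
```

View pics/bs.png

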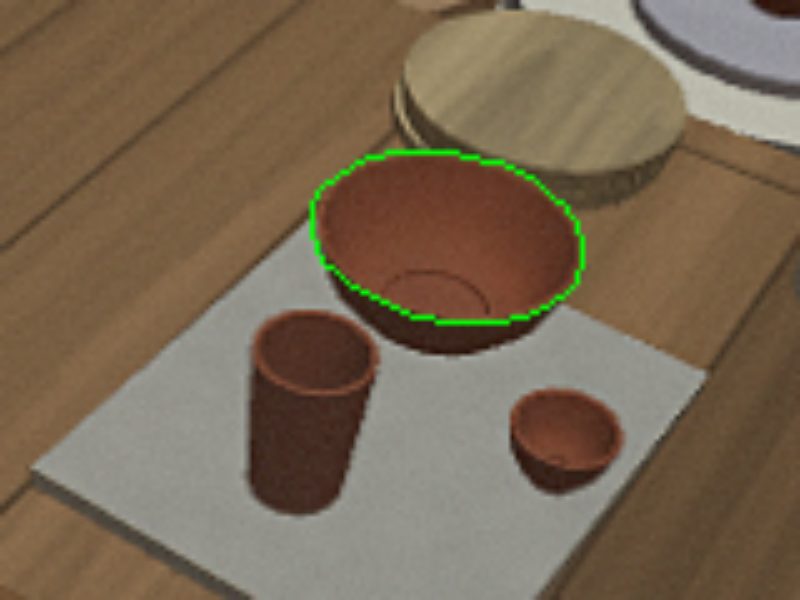

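The bowl fit agrees in both views: centre (0.552, 0.370), rim 0.093. The thermometer is at (0.545, -0.275), yaw about 1.265. I'll check the fit with an overlay, then work out the tool orientations.

```bash
cat >> h.py <<'E'
TH=np.array([.5445,-.275,.012]); YAW=1.265
def rows(target_p,target_R,cur_p,cur_R):
    d=cur_R.inv().apply(np.array(target_p)-cur_p); w=(cur_R.inv()*target_R).as_rotvec(degrees=True)
    return np.round(d,4).tolist(),np.round(w,2).tolist()
def cur():
    from bench import telemetry
    o=telemetry.get_obs(); return np.array(o["eef_pos"]),Rq(o["eef_rot"]),o
def toolR(yaw,lean,s=1):
    # tool for thermometer yaw; lean: hand leaning toward thermometer rear (rad). s=+1: tool y = +thermo x, x = thermo... 
    z=np.array([np.sin(lean),0,-np.cos(lean)]); x=np.array([0,s*1.,0]); y=np.cross(z,x)
    return R.from_euler('z',yaw)*R.from_matrix(np.c_[x,y,z])
E
python3 - <<'E'
from h import *
from bench import viewer
p,Rc,o=cur()
print(Rc.as_matrix().round(3))
for s in(1,-1):
    T=toolR(YAW,0,s); print(s,T.as_matrix().round(2).tolist(),(T*Rc.inv()).as_rotvec(degrees=True).round(1), (Rc.inv()*T).as_rotvec(degrees=True).round(1))
a=[]
for n in("top","scene"):
    c=viewer.get_calibration(n); im=cv2.imread(f"pics/{n}0raw.png"); im=cv2.resize(im,None,fx=3,fy=3,interpolation=cv2.INTER_CUBIC)
    for box in ([-75,85,-22,22,.117,.169],[-65,65,-50,50,.012,.012]):
        q=lambda z:np.array([[box[0],box[2],0],[box[1],box[2],0],[box[1],box[3],0],[box[0],box[3],0]])/1e3+[0,0,z]
        for z in box[4:]:
            u=proj(c,tf([TH[0],TH[1],YAW],q(z))); cv2.polylines(im,[np.round((u+.5)*3-.5).astype(int)],True,(0,255,0) if z>.15 else (0,0,255),1)
    cx,cy=proj(c,[[.5445,-.275,.1]])[0]*3
    a.append(im[int(cy)-150:int(cy)+200,int(cx)-180:int(cx)+180])
    print(n,proj(c,tf([*TH[:2],YAW],np.array([[-35,0,172]])/1e3)))
cv2.imwrite("pics/ov.png",np.hstack(a))
E
```

```text
[[ 0.404  0.915 -0.   ]
 [ 0.915 -0.404 -0.   ]
 [-0.     0.    -1.   ]]
1 [[-0.95, 0.3, 0.0], [0.3, 0.95, 0.0], [0.0, 0.0, -1.0]] [ 0.   0.  96.3] [ -0.    0.  -96.3]
-1 [[0.95, -0.3, 0.0], [-0.3, -0.95, -0.0], [0.0, 0.0, -1.0]] [  0.   -0.  -83.7] [ 0.   0.  83.7]
top [[381.62725316 169.88173288]]
scene [[178.96537376 282.70934313]]
```

View pics/ov.png

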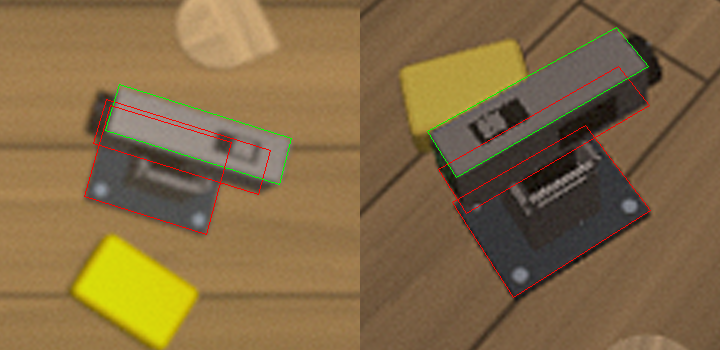

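```bash
sed -i 's/YAW=1.265/YAW=1.268/' h.py; cat > go.py <<'E'
import sys
from h import *
# usage: go.py tx ty tz(thermo frame, of TCP) lean_deg
a=[float(v) for v in sys.argv[1:]]
P=TH+R.from_euler('z',YAW).apply(np.array(a[:3])/1e3); T=toolR(YAW,np.radians(a[3]),-1)
p,Rc,o=cur(); print("t",o["time_s"],"p",p.round(4),"F",o["wrist_force"].round(1),"open",round(o["opening"],3)); 
e=(R.from_euler('z',-YAW).apply(p-TH)*1e3).round(1); print("TCP in thermo",e); print("target",P.round(4),rows(P,T,p,Rc))
E
python3 go.py -56 0 210 0
```

```text
t 0.5 p [0.2322 0.526  0.2393] F [ 0.  -0.2  0. ] open 1.0
TCP in thermo [671.4 536.9 227.3]
target [ 0.5278 -0.3285  0.222 ] ([-0.6622, 0.6155, 0.0173], [0.0, 0.0, 83.52])
```

step_arm([
  [[-0.662,0.615,0.017],[0,0,83.5]],
  [[-0.662,0.615,0.017],[0,0,83.5]],
  [[-0.662,0.615,0.017],[0,0,83.5]],
  [[-0.662,0.615,0.017],[0,0,83.5]],
  [[-0.662,0.615,0.017],[0,0,83.5]],
], fingers=0)

```text
time_s: 1.0
eef_pos: [0.3141, 0.2881, 0.2347]
eef_rot: [-0.0, 0.98, 0.198, 0.0]
wrist_force: [1.7, -0.8, 0.3]
opening: 0.148
```

```bash
python3 go.py -56 0 210 0
```

```text
t 1.0 p [0.3141 0.2881 0.2347] F [ 1.7 -0.8  0.3] open 0.148
TCP in thermo [468.8 387.8 222.7]
target [ 0.5278 -0.3285  0.222 ] ([-0.0431, 0.6512, 0.0128], [-0.01, -0.05, 40.25])
```

step_arm([
  [[-0.043,0.651,0.013],[0,0,40.25]],
  [[-0.043,0.651,0.013],[0,0,40.25]],
  [[-0.043,0.651,0.013],[0,0,40.25]],
  [[-0.043,0.651,0.013],[0,0,40.25]],
  [[-0.043,0.651,0.013],[0,0,40.25]],
])

```text
time_s: 1.5
eef_pos: [0.3974, 0.0521, 0.2301]
eef_rot: [-0.0, 0.989, -0.151, 0.001]
wrist_force: [0.1, 0.2, 0.1]
opening: 0.0
```

```bash
python3 go.py -56 0 210 0
```

```text
t 1.5 p [0.3974 0.0521 0.2301] F [0.1 0.2 0.1] open 0.0
TCP in thermo [268.3 237.9 218.1]
target [ 0.5278 -0.3285  0.222 ] ([0.238, 0.3242, 0.0084], [-0.02, -0.09, -0.02])
```

step_arm([
  [[0.238,0.324,0.008],[0,0,0]],
  [[0.238,0.324,0.008],[0,0,0]],
  [[0.238,0.324,0.008],[0,0,0]],
  [[0.238,0.324,0.008],[0,0,0]],
  [[0.238,0.324,0.008],[0,0,0]],
])

```text
time_s: 2.0
eef_pos: [0.4798, -0.1842, 0.2248]
eef_rot: [0.0, 0.989, -0.148, 0.0]
wrist_force: [1.8, -0.1, 0.3]
opening: -0.001
```

```bash
python3 go.py -56 0 210 0
```

```text
t 2.0 p [ 0.4798 -0.1842  0.2248] F [ 1.8 -0.1  0.3] open -0.001
TCP in thermo [ 67.4  88.8 212.8]
target [ 0.5278 -0.3285  0.222 ] ([0.0882, 0.1238, 0.0028], [0.0, -0.04, 0.27])
```

step_arm([
  [[0.085,0.12,0.003],[0,0,0.2]],
  [[0.085,0.12,0.003],[0,0,0.2]],
  [[0.085,0.12,0.003],[0,0,0.2]],
  [[0.085,0.12,0.003],[0,0,0.2]],
  [[0.085,0.12,0.003],[0,0,0.2]],
])

```text
time_s: 2.5
eef_pos: [0.5252, -0.3224, 0.2207]
eef_rot: [-0.001, 0.989, -0.151, -0.001]
wrist_force: [0.2, 0.8, -0.7]
opening: 0.001
```

```bash
python3 go.py -56 0 185 0; python3 - <<'E'
from bench import viewer
import cv2,numpy as np
a=viewer.camera("top")[130:210,310:420]; b=viewer.camera("scene")[200:320,140:250]
cv2.imwrite("pics/p1.png",np.vstack([cv2.resize(a,None,fx=5,fy=5),cv2.resize(b,None,fx=5,fy=5)])[:1000,:,::-1][:,:]); 
cv2.imwrite("pics/p1a.png",cv2.resize(a,None,fx=6,fy=6)[:,:,::-1]); cv2.imwrite("pics/p1b.png",cv2.resize(b,None,fx=5,fy=5)[:,:,::-1])
E
```

```text
t 2.5 p [ 0.5252 -0.3224  0.2207] F [ 0.2  0.8 -0.7] open 0.001
TCP in thermo [-51.1   4.3 208.7]
target [ 0.5278 -0.3285  0.197 ] ([0.0043, 0.005, 0.0237], [-0.05, 0.08, -0.0])
```

View pics/p1a.png

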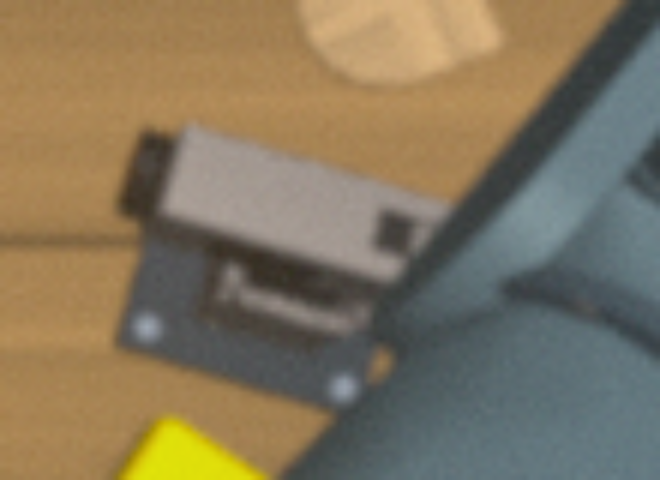

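View pics/p1b.png

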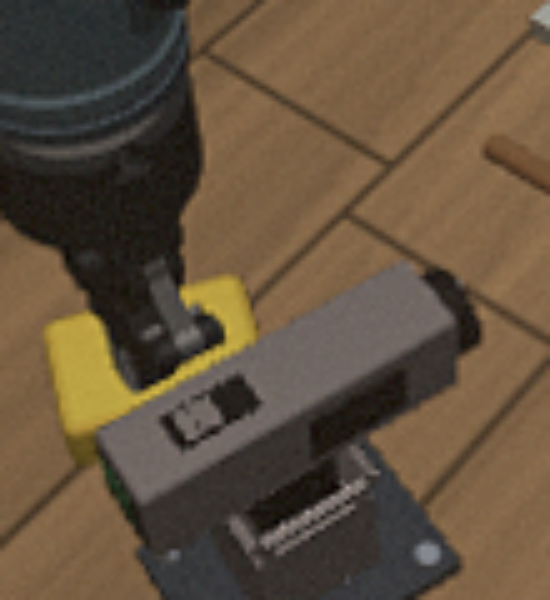

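The top view shows the barrel's rear end hidden under the arm. The scene view shows the shut fingers at about (165,350), above the rear of the barrel and behind the switch at (210,410). I'll come down in small steps.

step_arm([
  [[0.0043,0.007,0.01],[0,0,0]],
  [[0.0043,0.007,0.02],[0,0,0]],
  [[0.0043,0.007,0.03],[0,0,0]],
  [[0.0043,0.007,0.036],[0,0,0]],
  [[0.0043,0.007,0.036],[0,0,0]],
])

```text
time_s: 3.1
eef_pos: [0.5269, -0.3286, 0.1839]
eef_rot: [-0.001, 0.989, -0.15, -0.001]
wrist_force: [0.3, 0.2, 0.4]
opening: 0.001
```

```bash
python3 go.py -57 0 166 0
```

```text
t 3.1 p [ 0.5269 -0.3286  0.1839] F [0.3 0.2 0.4] open 0.001
TCP in thermo [-56.4   0.8 171.9]
target [ 0.5275 -0.3294  0.178 ] ([0.0008, 0.0006, 0.0059], [-0.07, 0.15, 0.12])
```

step_arm([
  [[0.0008,0.0005,0.0015],[0,0,0]],
  [[0.0008,0.0005,0.003],[0,0,0]],
  [[0.0008,0.0005,0.0045],[0,0,0]],
  [[0.0008,0.0005,0.0055],[0,0,0]],
  [[0.0008,0.0005,0.0055],[0,0,0]],
])

```text
time_s: 3.6
eef_pos: [0.5282, -0.3302, 0.1801]
eef_rot: [-0.0, 0.989, -0.15, -0.0]
wrist_force: [-0.5, 0.2, 0.8]
opening: 0.002
```

```bash
python3 go.py -57 0 165 0
```

```text
t 3.6 p [ 0.5282 -0.3302  0.1801] F [-0.5  0.2  0.8] open 0.002
TCP in thermo [-57.6  -0.9 168.1]
target [ 0.5275 -0.3294  0.177 ] ([-0.0009, -0.0006, 0.0031], [-0.0, 0.0, 0.1])
```

step_arm([
  [[0,0,0.001],[0,0,0]],
  [[0,0,0.001],[0,0,0]],
  [[0,0,0.001],[0,0,0]],
])

```text
time_s: 3.9
eef_pos: [0.5282, -0.3302, 0.1792]
eef_rot: [0.0, 0.989, -0.15, 0.0]
wrist_force: [0.4, -0.4, 1.5]
opening: 0.003
```

```bash
python3 go.py -57 0 165 0
```

```text
t 3.9 p [ 0.5282 -0.3302  0.1792] F [ 0.4 -0.4  1.5] open 0.003
TCP in thermo [-57.6  -0.9 167.2]
target [ 0.5275 -0.3294  0.177 ] ([-0.0009, -0.0006, 0.0022], [0.0, -0.0, 0.1])
```

step_arm([
  [[0,0,0.0007],[0,0,0]],
  [[0,0,0.0014],[0,0,0]],
  [[0,0,0.0014],[0,0,0]],
])

```text
time_s: 4.2
eef_pos: [0.5281, -0.3302, 0.1776]
eef_rot: [-0.0, 0.989, -0.15, -0.0]
wrist_force: [0.1, -0.1, -0.2]
opening: -0.001
```

```bash
python3 go.py -57 0 165 0
```

```text
t 4.2 p [ 0.5281 -0.3302  0.1776] F [ 0.1 -0.1 -0.2] open -0.001
TCP in thermo [-57.5  -0.8 165.6]
target [ 0.5275 -0.3294  0.177 ] ([-0.0008, -0.0005, 0.0006], [-0.0, 0.01, 0.1])
```

step_arm([
  [[-0.0005,-0.005,0.0004],[0,0,0]],
  [[-0.0005,-0.01,0.0004],[0,0,0]],
  [[-0.0005,-0.013,0.0004],[0,0,0]],
  [[-0.0005,-0.016,0.0004],[0,0,0]],
  [[-0.0005,-0.018,0.0004],[0,0,0]],
])

```text
time_s: 4.7
eef_pos: [0.5335, -0.315, 0.1792]
eef_rot: [0.002, 0.989, -0.15, 0.001]
wrist_force: [-2.5, -7.3, 5.1]
opening: 0.001
```

```bash
python3 go.py -35 0 165 0
```

```text
t 4.7 p [ 0.5335 -0.315   0.1792] F [-2.5 -7.3  5.1] open 0.001
TCP in thermo [-41.5  -1.4 167.2]
target [ 0.5341 -0.3084  0.177 ] ([-0.0014, -0.0065, 0.0022], [0.26, -0.17, 0.1])
```

step_arm([
  [[0,-0.003,0.0005],[0,0,0]],
  [[0,-0.006,0.0005],[0,0,0]],
  [[0,-0.008,0.0005],[0,0,0]],
  [[0,-0.008,0.0005],[0,0,0]],
])

```text
time_s: 5.1
eef_pos: [0.5363, -0.3059, 0.1784]
eef_rot: [0.001, 0.989, -0.15, 0.001]
wrist_force: [-0.2, -2.7, 7.0]
opening: 0.001
```

```bash
python3 go.py -35 0 165 0;  python3 - <<'E'
from bench import viewer
import cv2,numpy as np
b=viewer.camera("scene")[200:320,140:250]
cv2.imwrite("pics/p2b.png",cv2.resize(b,None,fx=5,fy=5)[:,:,::-1])
E
```

```text
t 5.1 p [ 0.5363 -0.3059  0.1784] F [-0.2 -2.7  7. ] open 0.001
TCP in thermo [-31.9  -1.3 166.4]
target [ 0.5341 -0.3084  0.177 ] ([-0.0013, 0.0031, 0.0014], [0.1, -0.16, 0.12])
```

View pics/p2b.png

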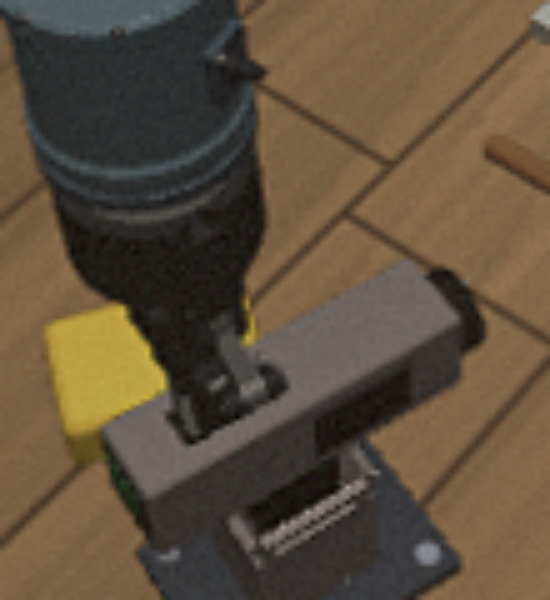

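The fingertips now cover the switch track around (225,400), so I'll back off and up and look at the ridge.

step_arm([
  [[0,0.002,-0.01],[0,0,0]],
  [[0,0.01,-0.04],[0,0,0]],
  [[0,0.05,-0.07],[0,0,0]],
  [[0,0.07,-0.08],[0,0,0]],
  [[0,0.07,-0.08],[0,0,0]],
])

```text
time_s: 5.65
eef_pos: [0.5144, -0.375, 0.2587]
eef_rot: [0.001, 0.988, -0.152, 0.001]
wrist_force: [0.5, 0.6, 0.3]
opening: -0.0
```

```bash
 python3 - <<'E'
from bench import viewer
import cv2,numpy as np
b=viewer.camera("scene")[240:340,150:260]
a=cv2.imread("pics/scene0raw.png")[240:340,150:260]
cv2.imwrite("pics/p3b.png",np.hstack([cv2.resize(b,None,fx=3.5,fy=5)[:,:,::-1],cv2.resize(a,None,fx=3.5,fy=5)]))
E
```

```text
(no output)
```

View pics/p3b.png

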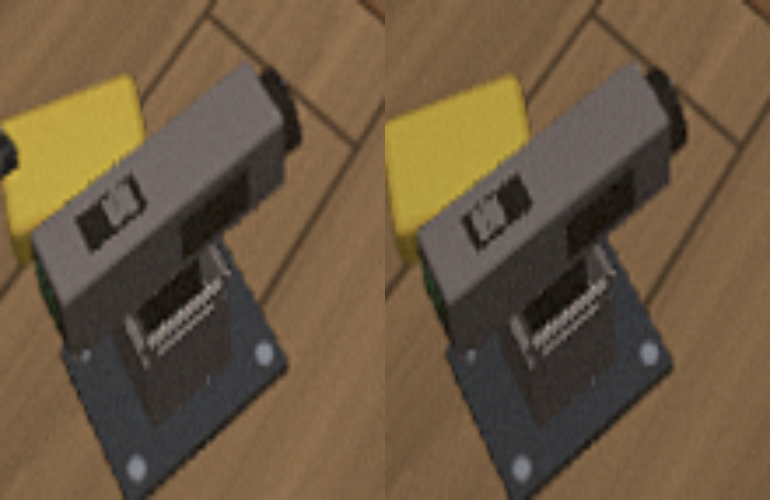

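The left image (now) shows the grey slide at the nose end of its track, around (120,200), with the dark gap behind it. On the right (start) it was at the rear end, so the switch is on. Next I'll open the gripper and go to the pre-grasp with a 15° lean.

```bash
python3 go.py -10.5 0 207 15
```

```text
t 5.7 p [ 0.5143 -0.3729  0.2568] F [ 0.1 -0.  -0.8] open 0.001
TCP in thermo [-102.5   -0.4  244.8]
target [ 0.5414 -0.285   0.219 ] ([-0.0004, -0.092, 0.0379], [14.97, -0.03, -0.03])
```

step_arm([
  [[0,-0.04,0.0],[7.5,0,0]],
  [[0,-0.08,0.01],[15,0,0]],
  [[0,-0.092,0.025],[15,0,0]],
  [[0,-0.092,0.038],[15,0,0]],
  [[0,-0.092,0.038],[15,0,0]],
], fingers=100)

```text
time_s: 6.2
eef_pos: [0.5407, -0.2822, 0.2153]
eef_rot: [-0.131, 0.98, -0.148, 0.017]
wrist_force: [0.3, -0.4, 0.4]
opening: 0.846
```

```bash
python3 go.py 12.8 0 120.4 15;  python3 - <<'E'
from bench import viewer
import cv2,numpy as np
b=viewer.camera("scene")[200:340,130:260]
cv2.imwrite("pics/p4b.png",cv2.resize(b,None,fx=4,fy=4)[:,:,::-1])
E
```

```text
t 6.2 p [ 0.5407 -0.2822  0.2153] F [ 0.3 -0.4  0.4] open 0.846
TCP in thermo [ -8.    1.5 203.3]
target [ 0.5483 -0.2628  0.1324] ([0.002, 0.0016, 0.0854], [-0.14, 0.36, 0.08])
```

View pics/p4b.png

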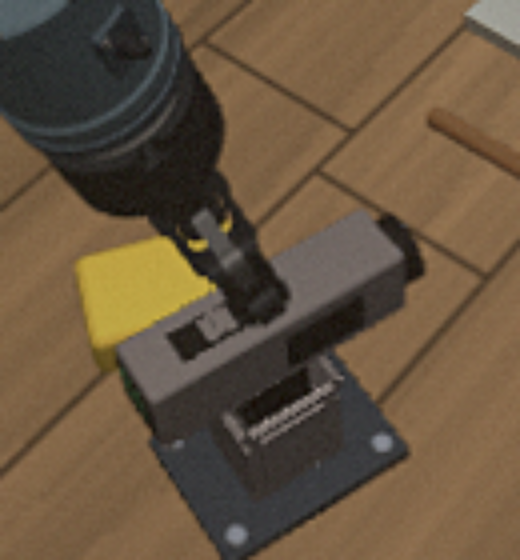

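step_arm([
  [[0.002,0.0016,0.0],[0,0,0]],
  [[0.002,0.0016,0.015],[0,0,0]],
  [[0.002,0.0016,0.03],[0,0,0]],
  [[0.002,0.0016,0.03],[0,0,0]],
])

```text
time_s: 6.65
eef_pos: [0.5445, -0.2772, 0.1862]
eef_rot: [-0.131, 0.98, -0.149, 0.017]
wrist_force: [0.4, 0.8, 0.1]
opening: 1.001
```

```bash
python3 go.py 12.8 0 120.4 15;  python3 - <<'E'
from bench import viewer
import cv2,numpy as np
b=viewer.camera("scene")[200:340,130:260]
cv2.imwrite("pics/p5b.png",cv2.resize(b,None,fx=4,fy=4)[:,:,::-1])
E
```

```text
t 6.65 p [ 0.5445 -0.2772  0.1862] F [0.4 0.8 0.1] open 1.001
TCP in thermo [ -2.1  -0.6 174.2]
target [ 0.5483 -0.2628  0.1324] ([-0.0003, -0.0003, 0.0559], [-0.13, 0.29, 0.05])
```

View pics/p5b.png

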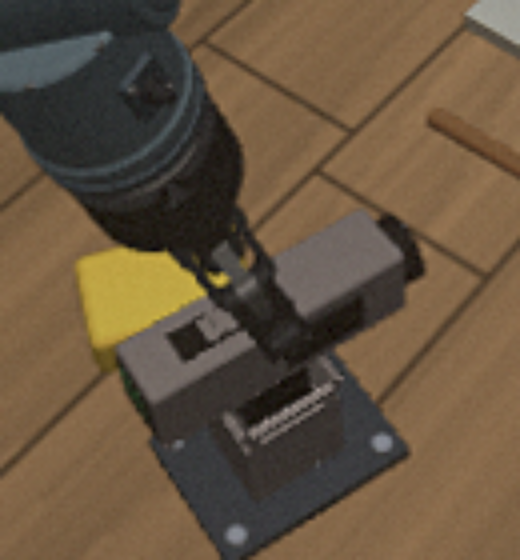

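The near finger clears the near side of the barrel at (285,340), and there is no contact force. I'll go down the rest of the way and close.

step_arm([
  [[0,0,0.02],[0,0,0]],
  [[0,0,0.04],[0,0,0]],
  [[0,0,0.055],[0,0,0]],
  [[0,0,0.055],[0,0,0]],
  [[0,0,0.055],[0,0,0]],
])

```text
time_s: 7.2
eef_pos: [0.55, -0.2654, 0.1366]
eef_rot: [-0.129, 0.98, -0.149, 0.02]
wrist_force: [-0.2, -0.7, 0.3]
opening: 1.0
```

```bash
python3 go.py 12.8 0 120.4 15;
```

```text
t 7.2 p [ 0.55   -0.2654  0.1366] F [-0.2 -0.7  0.3] open 1.0
TCP in thermo [ 10.8  -2.4 124.6]
target [ 0.5483 -0.2628  0.1324] ([-0.0024, -0.0008, 0.0045], [-0.0, 0.03, 0.11])
```

step_arm([
  [[0,0,0],[0,0,0]],
  [[0,0,0],[0,0,0]],
])

```text
time_s: 7.4
eef_pos: [0.5505, -0.266, 0.1375]
eef_rot: [-0.128, 0.98, -0.149, 0.02]
wrist_force: [-0.3, -1.0, -0.6]
opening: 1.0
```

```bash
python3 go.py 12.8 0 120.4 15;
```

```text
t 7.4 p [ 0.5505 -0.266   0.1375] F [-0.3 -1.  -0.6] open 1.0
TCP in thermo [ 10.3  -3.  125.5]
target [ 0.5483 -0.2628  0.1324] ([-0.003, -0.0011, 0.0056], [0.06, -0.08, 0.12])
```

step_arm([
  [[-0.003,-0.001,0.005],[0,0,0]],
  [[-0.003,-0.001,0.005],[0,0,0]],
  [[-0.003,-0.001,0.005],[0,0,0]],
])

```text
time_s: 7.7
eef_pos: [0.5475, -0.2621, 0.1316]
eef_rot: [-0.129, 0.98, -0.149, 0.019]
wrist_force: [1.2, 0.0, 0.6]
opening: 1.002
```

```bash
python3 go.py 12.8 0 120.4 15;
```

```text
t 7.7 p [ 0.5475 -0.2621  0.1316] F [1.2 0.  0.6] open 1.002
TCP in thermo [ 13.3   1.  119.6]
target [ 0.5483 -0.2628  0.1324] ([0.001, 0.0002, -0.0009], [-0.01, 0.05, 0.09])
```

Well placed. Closing the gripper.

step_arm([
  [[0,0,0],[0,0,0]],
  [[0,0,0],[0,0,0]],
  [[0,0,0],[0,0,0]],
  [[0,0,0],[0,0,0]],
  [[0,0,0],[0,0,0]],
], fingers=0)

```text
time_s: 8.2
eef_pos: [0.548, -0.2624, 0.132]
eef_rot: [-0.129, 0.98, -0.149, 0.02]
wrist_force: [1.0, -0.5, 1.3]
opening: 0.51
```

step_arm([
  [[0,0,0],[0,0,0]],
  [[0,0,0],[0,0,0]],
])

```text
time_s: 8.4
eef_pos: [0.548, -0.2624, 0.132]
eef_rot: [-0.129, 0.98, -0.149, 0.02]
wrist_force: [0.5, -0.2, 1.4]
opening: 0.507
```

```bash
python3 go.py 12.8 0 220.4 15;
```

```text
t 8.4 p [ 0.548  -0.2624  0.132 ] F [ 0.5 -0.2  1.4] open 0.507
TCP in thermo [ 13.    0.4 120. ]
target [ 0.5483 -0.2628  0.2324] ([0.0005, -0.0257, -0.097], [0.01, -0.02, 0.1])
```

Gripped: the opening is 43 mm, which matches the 44 mm barrel. I'll save the grasp pose and lift straight up.

```bash
python3 - <<'E'
from h import *
import json
p,Rc,o=cur(); json.dump(dict(p=p.tolist(),q=Rc.as_quat().tolist()),open("grasp.json","w"))
u=Rc.inv().apply([0,0,1]); print(u.round(4))
E
```

```text
[ 8.000e-04 -2.586e-01 -9.660e-01]
```

step_arm([
  [[0,-0.0026,-0.0097],[0,0,0]],
  [[0,-0.0064,-0.0242],[0,0,0]],
  [[0,-0.0103,-0.0386],[0,0,0]],
  [[0,-0.0154,-0.058],[0,0,0]],
  [[0,-0.0206,-0.0773],[0,0,0]],
])

```text
time_s: 8.9
eef_pos: [0.547, -0.262, 0.2129]
eef_rot: [-0.129, 0.98, -0.149, 0.019]
wrist_force: [0.6, -0.1, -2.5]
opening: 0.509
```

```bash
python3 go.py 12.8 0 250 15;
```

```text
t 8.9 p [ 0.547  -0.262   0.2129] F [ 0.6 -0.1 -2.5] open 0.509
TCP in thermo [ 13.2   1.4 200.9]
target [ 0.5483 -0.2628  0.262 ] ([0.0014, -0.0123, -0.0475], [-0.01, 0.13, 0.09])
```

```bash
cat >> h.py <<'E'
import json,os
BI=np.array([.552,.370,.025])
def rel():
    g=json.load(open("grasp.json")); Rg=R.from_quat(g["q"]); Rt=R.from_euler('z',YAW)
    # tool in thermometer frame
    return Rt.inv().apply(np.array(g["p"])-TH), Rt.inv()*Rg
def aim(psi,th,d,up=0):
    Rt=R.from_euler('z',np.radians(psi))*R.from_euler('y',np.radians(th))
    P=BI-d*Rt.apply([1,0,0])-Rt.apply([.099,0,.131])+[0,0,up]
    tp,tr=rel(); return P+Rt.apply(tp),Rt*tr,P,Rt
def thermo_now(p,Rc):
    tp,tr=rel(); Rt=Rc*tr.inv(); return p-Rt.apply(tp),Rt
PTS=np.array([[x,y,z] for (xs,ys,zs) in [((-21,21),(-16,16),(0,105)),((-75,99),(-22,22),(105,157))] for x in xs for y in ys for z in zs])/1e3
E
python3 - <<'E'
from h import *
from scipy.spatial.transform import Slerp
from bench import viewer
ct=viewer.get_calibration("top")
print("jars",ray(ct,np.array([[140,100],[95,140],[85,105]])/1.5,.09).round(3).tolist())
p,Rc,o=cur()
for psi in(165,180):
    p1,R1,P,Rt=aim(psi,52,.15); p2,R2,P2,_=aim(psi,52,.15,.1)
    print(psi,"aim tcp",p1.round(3),"foot",P.round(3),"low",(P+Rt.apply(PTS))[:,2].min(), "z",R1.as_matrix()[:,2].round(2), "rot",(Rc.inv()*R1).magnitude()*57.3)
    low=P+Rt.apply(PTS); print(low.round(3).tolist())
E
```

```text
jars [[0.869, 0.517, 0.09], [0.784, 0.601, 0.09], [0.859, 0.628, 0.09]]
165 aim tcp [0.701 0.33  0.204] foot [0.8   0.304 0.141] low 0.12401479855467135 z [ 0.58 -0.16 -0.8 ] rot 103.07586377976271
[[0.816, 0.316, 0.157], [0.736, 0.337, 0.222], [0.808, 0.285, 0.157], [0.728, 0.306, 0.222], [0.791, 0.322, 0.124], [0.712, 0.344, 0.189], [0.783, 0.291, 0.124], [0.703, 0.313, 0.189], [0.77, 0.334, 0.264], [0.731, 0.345, 0.296], [0.759, 0.292, 0.264], [0.719, 0.302, 0.296], [0.667, 0.362, 0.127], [0.627, 0.373, 0.159], [0.655, 0.32, 0.127], [0.616, 0.33, 0.159]]
180 aim tcp [0.706 0.37  0.204] foot [0.809 0.37  0.141] low 0.12401479855467135 z [ 0.6  0.  -0.8] rot 115.71848654714591
[[0.821, 0.386, 0.157], [0.739, 0.386, 0.222], [0.821, 0.354, 0.157], [0.739, 0.354, 0.222], [0.796, 0.386, 0.124], [0.713, 0.386, 0.189], [0.796, 0.354, 0.124], [0.713, 0.354, 0.189], [0.772, 0.392, 0.264], [0.731, 0.392, 0.296], [0.772, 0.348, 0.264], [0.731, 0.348, 0.296], [0.665, 0.392, 0.127], [0.624, 0.392, 0.159], [0.665, 0.348, 0.127], [0.624, 0.348, 0.159]]
```

```bash
cat > aimgo.py <<'E'
import sys
from h import *
from scipy.spatial.transform import Slerp
psi,th,d,up,step,rs=[float(v) for v in sys.argv[1:7]]
p1,R1,P,Rt=aim(psi,th,d,up)
p,Rc,o=cur()
print("t",o["time_s"],"q",o["q"].round(2),"F",o["wrist_force"].round(1),"open",round(o["opening"],3))
n=max(np.linalg.norm(p1-p)/step,np.degrees((Rc.inv()*R1).magnitude())/rs,1e-6)
print("rows needed",round(n,1))
S=Slerp([0,1],R.concatenate([Rc,R1]))
for k in range(1,6):
    f=min(k/n,1); print(rows(p+(p1-p)*f,S([f])[0],p,Rc))
Pn,Rn=thermo_now(p,Rc); b=Rn.inv().apply(BI-Pn)-[.099,0,.131]
print("bowl_in in lens",b.round(4),"thermo foot",Pn.round(3),"lowz",(Pn+Rn.apply(PTS))[:,2].min().round(3),"ang",np.degrees(np.arccos(-Rn.as_matrix()[2,0])).round(1))
E
python3 aimgo.py 172 52 .15 .13 .035 7
```

```text
t 8.9 q [-0.76  0.32  1.51  0.24  1.43 -0.51] F [ 0.6 -0.1 -2.5] open 0.509
rows needed 18.3
([-0.0017, -0.0349, 0.0025], [-2.08, 1.06, -5.46])
([-0.0033, -0.0697, 0.005], [-4.16, 2.13, -10.92])
([-0.005, -0.1046, 0.0075], [-6.24, 3.19, -16.39])
([-0.0067, -0.1395, 0.01], [-8.32, 4.26, -21.85])
([-0.0084, -0.1743, 0.0125], [-10.4, 5.32, -27.31])
bowl_in in lens [ 0.5187  0.1834 -0.1996] thermo foot [ 0.543 -0.274  0.093] lowz 0.093 ang 90.0
```

step_arm([
  [[0,-0.0078,-0.029],[0,0,0]],
  [[0,-0.0155,-0.058],[0,0,0]],
  [[0,-0.022,-0.082],[0,0,0]],
  [[0,-0.022,-0.082],[0,0,0]],
])

```text
time_s: 9.3
eef_pos: [0.5486, -0.2633, 0.3017]
eef_rot: [-0.127, 0.981, -0.148, 0.022]
wrist_force: [0.9, -0.6, -3.0]
opening: 0.51
```

```bash
python3 aimgo.py 172 52 .15 .13 .035 7
```

```text
t 9.3 q [-0.76  0.25  1.42  0.23  1.58 -0.47] F [ 0.9 -0.6 -3. ] open 0.51
rows needed 18.1
([-0.0018, -0.0342, 0.0072], [-2.08, 1.07, -5.55])
([-0.0036, -0.0684, 0.0143], [-4.16, 2.14, -11.09])
([-0.0053, -0.1026, 0.0215], [-6.25, 3.21, -16.64])
([-0.0071, -0.1368, 0.0287], [-8.33, 4.28, -22.18])
([-0.0089, -0.1711, 0.0359], [-10.41, 5.36, -27.73])
bowl_in in lens [ 0.5204  0.1873 -0.2848] thermo foot [ 0.546 -0.276  0.182] lowz 0.182 ang 89.8
```

step_arm([
  [[-0.002,-0.034,0.007],[-2.1,1.1,-5.5]],
  [[-0.004,-0.068,0.014],[-4.2,2.1,-11.1]],
  [[-0.005,-0.103,0.0215],[-6.2,3.2,-16.6]],
  [[-0.007,-0.137,0.029],[-8.3,4.3,-22.2]],
  [[-0.009,-0.171,0.036],[-10.4,5.4,-27.7]],
])

```text
time_s: 9.8
eef_pos: [0.5898, -0.0913, 0.3043]
eef_rot: [-0.025, 0.993, 0.085, 0.081]
wrist_force: [0.9, -0.5, -3.3]
opening: 0.508
```

```bash
python3 aimgo.py 172 52 .15 .13 .035 7
```

```text
t 9.8 q [-0.42  0.08  1.59  0.12  1.35 -0.61] F [ 0.9 -0.5 -3.3] open 0.508
rows needed 13.0
([0.0145, -0.0318, 0.0013], [-2.13, 1.08, -5.56])
([0.029, -0.0637, 0.0025], [-4.26, 2.16, -11.12])
([0.0435, -0.0955, 0.0038], [-6.39, 3.23, -16.67])
([0.058, -0.1273, 0.005], [-8.51, 4.31, -22.23])
([0.0725, -0.1592, 0.0063], [-10.64, 5.39, -27.79])
bowl_in in lens [ 0.4265  0.0082 -0.1829] thermo foot [ 0.615 -0.127  0.192] lowz 0.185 ang 77.3
```

step_arm([
  [[0.0145,-0.032,0.001],[-2.1,1.1,-5.6]],
  [[0.029,-0.064,0.0025],[-4.3,2.2,-11.1]],
  [[0.0435,-0.0955,0.004],[-6.4,3.2,-16.7]],
  [[0.058,-0.127,0.005],[-8.5,4.3,-22.2]],
  [[0.0725,-0.159,0.006],[-10.6,5.4,-27.8]],
])

```text
time_s: 10.3
eef_pos: [0.6342, 0.0771, 0.3161]
eef_rot: [0.083, 0.937, 0.311, 0.138]
wrist_force: [0.9, -0.8, -3.8]
opening: 0.507
```

```bash
python3 aimgo.py 172 52 .15 .13 .035 7
```

```text
t 10.3 q [-0.04  0.07  1.6  -0.06  1.15 -0.66] F [ 0.9 -0.8 -3.8] open 0.507
rows needed 8.0
([0.0277, -0.0213, -0.0018], [-2.13, 1.08, -5.54])
([0.0554, -0.0427, -0.0035], [-4.26, 2.16, -11.09])
([0.0831, -0.064, -0.0053], [-6.39, 3.24, -16.63])
([0.1107, -0.0854, -0.0071], [-8.51, 4.32, -22.17])
([0.1384, -0.1067, -0.0088], [-10.64, 5.4, -27.72])
bowl_in in lens [ 0.31   -0.0534 -0.1435] thermo foot [0.694 0.035 0.22 ] lowz 0.207 ang 61.5
```

step_arm([
  [[0.028,-0.021,-0.002],[-2.1,1.1,-5.5]],
  [[0.055,-0.043,-0.0035],[-4.3,2.2,-11.1]],
  [[0.083,-0.064,-0.005],[-6.4,3.2,-16.6]],
  [[0.111,-0.085,-0.007],[-8.5,4.3,-22.2]],
  [[0.138,-0.107,-0.009],[-10.6,5.4,-27.7]],
])

```text
time_s: 10.8
eef_pos: [0.6781, 0.2457, 0.3273]
eef_rot: [0.184, 0.816, 0.516, 0.185]
wrist_force: [-0.3, -0.1, -3.5]
opening: 0.513
```

```bash
python3 aimgo.py 172 52 .15 .13 .035 7
```

```text
t 10.8 q [ 0.29  0.19  1.5  -0.3   1.   -0.73] F [-0.3 -0.1 -3.5] open 0.513
rows needed 3.0
([0.0345, -0.0057, -0.0014], [-2.13, 1.09, -5.51])
([0.069, -0.0114, -0.0029], [-4.27, 2.19, -11.03])
([0.1035, -0.0171, -0.0043], [-6.4, 3.28, -16.54])
([0.1045, -0.0173, -0.0043], [-6.46, 3.31, -16.71])
([0.1045, -0.0173, -0.0043], [-6.46, 3.31, -16.71])
bowl_in in lens [ 0.2478 -0.0282 -0.1136] thermo foot [0.767 0.216 0.252] lowz 0.235 ang 45.8
```

step_arm([
  [[0.03,-0.005,-0.001],[-2,1,-5]],
  [[0.06,-0.01,-0.002],[-4,2,-10]],
  [[0.09,-0.015,-0.004],[-5.8,3,-15]],
  [[0.1045,-0.017,-0.004],[-6.5,3.3,-16.7]],
  [[0.1045,-0.017,-0.004],[-6.5,3.3,-16.7]],
])

```text
time_s: 11.3
eef_pos: [0.7051, 0.348, 0.3343]
eef_rot: [0.239, 0.716, 0.622, 0.208]
wrist_force: [0.8, 0.5, -3.9]
opening: 0.51
```

```bash
python3 aimgo.py 172 52 .15 .0 .03 7;  python3 - <<'E'
from bench import viewer
import cv2,numpy as np
b=viewer.camera("scene")[60:240,220:420]
cv2.imwrite("pics/p6b.png",cv2.resize(b,None,fx=3,fy=3)[:,:,::-1])
b=viewer.camera("top")
cv2.imwrite("pics/p6a.png",cv2.resize(b,None,fx=1.5,fy=1.5)[:,:,::-1])
E
```

```text
t 11.3 q [ 0.44  0.3   1.4  -0.42  0.93 -0.82] F [ 0.8  0.5 -3.9] open 0.51
rows needed 4.3
([-0.0, -0.0182, 0.0239], [-0.0, 0.0, -0.04])
([-0.0, -0.0364, 0.0477], [-0.01, 0.01, -0.08])
([-0.0, -0.0546, 0.0716], [-0.01, 0.01, -0.12])
([-0.0, -0.0728, 0.0954], [-0.01, 0.01, -0.16])
([-0.0, -0.0789, 0.1034], [-0.01, 0.01, -0.17])
bowl_in in lens [ 0.253   0.0008 -0.0796] thermo foot [0.807 0.334 0.271] lowz 0.254 ang 38.0
```

View pics/p6b.png

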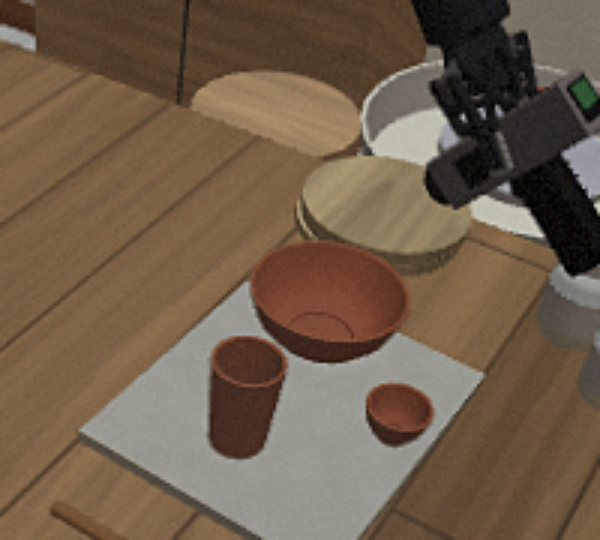

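View pics/p6a.png

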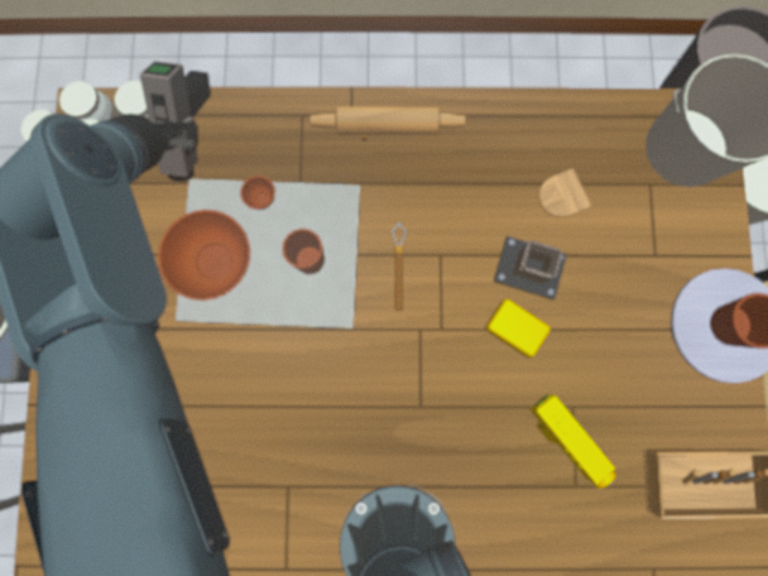

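Both views show the thermometer held nose-down beyond the bowl, clear of the pots and the jars. The holder is empty at (540,262) in the top view. Lowering now.

step_arm([
  [[0,-0.016,0.021],[0,0,0]],
  [[0,-0.032,0.042],[0,0,0]],
  [[0,-0.047,0.062],[0,0,0]],
  [[0,-0.062,0.081],[0,0,0]],
  [[0,-0.072,0.094],[0,0,0]],
])

```text
time_s: 11.9
eef_pos: [0.7051, 0.3448, 0.2158]
eef_rot: [0.24, 0.717, 0.62, 0.208]
wrist_force: [-0.8, 0.5, -4.4]
opening: 0.505
```

```bash
python3 aimgo.py 172 52 .15 .0 .03 7;  cat > ov.py <<'E'
from h import *
from bench import viewer
p,Rc,o=cur(); P,Rt=thermo_now(p,Rc)
for n,s in(("scene",np.s_[60:240,220:420]),("top",np.s_[20:210,60:210])):
    im=viewer.camera(n)[:,:,::-1].copy(); c=viewer.get_calibration(n); f=4
    im=cv2.resize(im,None,fx=f,fy=f,interpolation=cv2.INTER_CUBIC)
    for (xs,ys,zs) in [((-21,21),(-16,16),(0,105)),((-75,85),(-22,22),(105,157))]:
        V=np.array([[x,y,z] for x in xs for y in ys for z in zs])/1e3
        u=np.round((proj(c,P+Rt.apply(V))+.5)*f-.5).astype(int)
        for i in range(8):
            for j in range(i):
                if bin(i^j).count('1')==1: cv2.line(im,u[i].tolist(),u[j].tolist(),(0,255,0),1)
    L=P+Rt.apply([.099,0,.131]); u=np.round((proj(c,np.array([L,L+.15*Rt.apply([1,0,0]),BI]))+.5)*f-.5).astype(int)
    cv2.line(im,u[0].tolist(),u[1].tolist(),(255,255,0),1); cv2.circle(im,u[2].tolist(),5,(255,0,255),1)
    im=im[s[0].start*f:s[0].stop*f,s[1].start*f:s[1].stop*f]
    cv2.imwrite(f"pics/ov_{n}_{int(o['time_s']*100)}.png",im[:600] if n=="scene" else im[:600,:800]); print(f"pics/ov_{n}_{int(o['time_s']*100)}.png")
E
python3 ov.py
```

```text
t 11.9 q [ 0.44  0.4   1.51 -0.51  0.73 -0.69] F [-0.8  0.5 -4.4] open 0.505
rows needed 0.4
([0.0032, -0.008, 0.0085], [0.01, 0.16, -0.38])
([0.0032, -0.008, 0.0085], [0.01, 0.16, -0.38])
([0.0032, -0.008, 0.0085], [0.01, 0.16, -0.38])
([0.0032, -0.008, 0.0085], [0.01, 0.16, -0.38])
([0.0032, -0.008, 0.0085], [0.01, 0.16, -0.38])
bowl_in in lens [ 0.1599 -0.0018 -0.0061] thermo foot [0.807 0.33  0.152] lowz 0.136 ang 38.0
pics/ov_scene_1190.png
pics/ov_top_1190.png
```

View pics/ov_scene_1190.png

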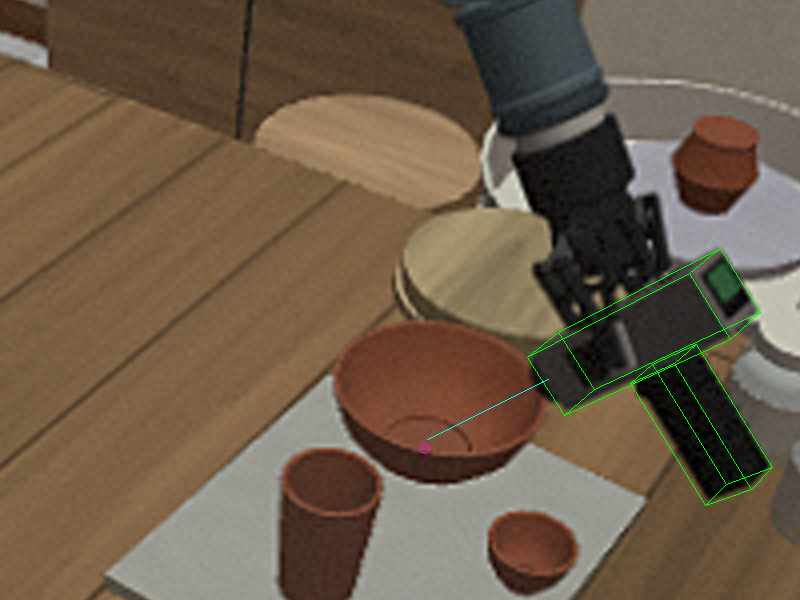

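View pics/ov_top_1190.png

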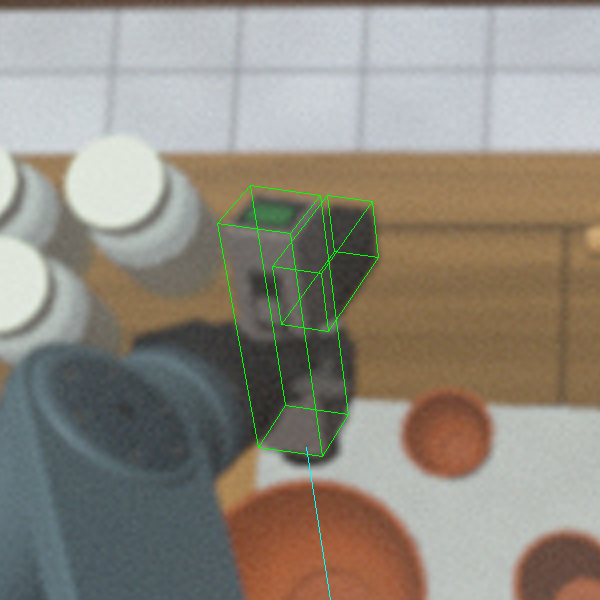

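The model overlay matches the real thermometer in both views, and the sight line points at the floor circle. I'll make the small correction and then hold.

step_arm([
  [[0.002,-0.004,0.004],[0,0,0]],
  [[0.003,-0.008,0.008],[0,0,0]],
  [[0.003,-0.008,0.008],[0,0,0]],
  [[0.003,-0.008,0.008],[0,0,0]],
  [[0.003,-0.008,0.008],[0,0,0]],
])

```text
time_s: 12.5
eef_pos: [0.705, 0.3505, 0.2083]
eef_rot: [0.24, 0.716, 0.621, 0.21]
wrist_force: [-0.3, -0.1, -3.0]
opening: 0.507
```

```bash
python3 aimgo.py 172 52 .15 .0 .03 7|tail -2; python3 ov.py
```

```text
([-0.0024, -0.0027, 0.0031], [0.25, -0.05, -0.31])
bowl_in in lens [ 0.1534  0.0037 -0.0012] thermo foot [0.807 0.336 0.145] lowz 0.128 ang 37.7
pics/ov_scene_1250.png
pics/ov_top_1250.png
```

This is the 11.90 s picture: the magenta bowl_in marker at (424,448) sits at the centre of the visible floor circle. The numbers for the corrected pose are 153 mm away and under 4 mm off the axis. Now I hold it.

step_arm([
  [[0,0,0],[0,0,0]],
  [[0,0,0],[0,0,0]],
  [[0,0,0],[0,0,0]],
  [[0,0,0],[0,0,0]],
  [[0,0,0],[0,0,0]],
])

```text
time_s: 13.1
eef_pos: [0.7047, 0.3503, 0.2073]
eef_rot: [0.24, 0.716, 0.621, 0.21]
wrist_force: [-0.1, 0.3, -3.3]
opening: 0.509
```

step_arm([
  [[0,0,0],[0,0,0]],
  [[0,0,0],[0,0,0]],
  [[0,0,0],[0,0,0]],
  [[0,0,0],[0,0,0]],
  [[0,0,0],[0,0,0]],
])

```text
time_s: 13.6
eef_pos: [0.7047, 0.3503, 0.2074]
eef_rot: [0.24, 0.716, 0.621, 0.21]
wrist_force: [-0.4, 0.6, -2.6]
opening: 0.511
```

step_arm([
  [[0,0,0],[0,0,0]],
  [[0,0,0],[0,0,0]],
  [[0,0,0],[0,0,0]],
  [[0,0,0],[0,0,0]],
  [[0,0,0],[0,0,0]],
])

```text
time_s: 14.1
eef_pos: [0.7047, 0.3503, 0.2074]
eef_rot: [0.24, 0.716, 0.621, 0.21]
wrist_force: [1.1, -0.2, -4.1]
opening: 0.506
```

step_arm([
  [[0,0,0],[0,0,0]],
  [[0,0,0],[0,0,0]],
  [[0,0,0],[0,0,0]],
  [[0,0,0],[0,0,0]],
  [[0,0,0],[0,0,0]],
])

```text
time_s: 14.6
eef_pos: [0.7047, 0.3503, 0.2073]
eef_rot: [0.24, 0.716, 0.621, 0.21]
wrist_force: [-0.7, 0.4, -3.5]
opening: 0.509
```

step_arm([
  [[0,0,0],[0,0,0]],
  [[0,0,0],[0,0,0]],
  [[0,0,0],[0,0,0]],
  [[0,0,0],[0,0,0]],
  [[0,0,0],[0,0,0]],
])

```text
time_s: 15.1
eef_pos: [0.7047, 0.3503, 0.2073]
eef_rot: [0.24, 0.716, 0.621, 0.21]
wrist_force: [0.2, -0.1, -3.0]
opening: 0.504
```

```bash
python3 aimgo.py 172 52 .15 .13 .03 7; python3 - <<'E'
from bench import telemetry
print(telemetry.get_obs()["dq"])
E
```

```text
t 15.1 q [ 0.44  0.42  1.51 -0.53  0.72 -0.67] F [ 0.2 -0.1 -3. ] open 0.504
rows needed 4.2
([-0.0004, 0.0181, -0.0239], [0.05, -0.0, -0.07])
([-0.0009, 0.0363, -0.0478], [0.09, -0.01, -0.14])
([-0.0013, 0.0544, -0.0717], [0.14, -0.01, -0.21])
([-0.0017, 0.0725, -0.0956], [0.18, -0.02, -0.28])
([-0.0018, 0.0767, -0.1011], [0.19, -0.02, -0.3])
bowl_in in lens [ 0.1525  0.0034 -0.0011] thermo foot [0.807 0.336 0.144] lowz 0.127 ang 37.8
[ 0.000349    0.0006076  -0.00018831  0.0011784   0.00082266 -0.00037591]
```

View pics/ov_scene_1250.png

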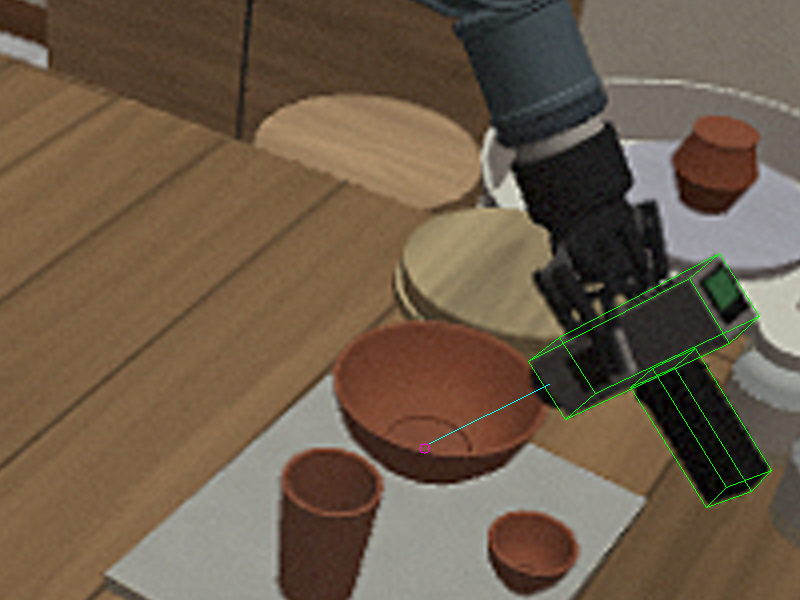

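Held still from 12.5 to 15.1 s, with the sight line on the floor centre in the 12.50 s overlay. Next I lift and return.

step_arm([
  [[0,0.012,-0.016],[0,0,0]],
  [[0,0.03,-0.04],[0,0,0]],
  [[0,0.048,-0.064],[0,0,0]],
  [[0,0.066,-0.088],[0,0,0]],
  [[0,0.077,-0.101],[0,0,0]],
])

```text
time_s: 15.6
eef_pos: [0.7057, 0.3504, 0.3386]
eef_rot: [0.241, 0.716, 0.62, 0.212]
wrist_force: [0.8, -0.6, -3.4]
opening: 0.507
```

```bash
cat > back.py <<'E'
import sys
from h import *
from scipy.spatial.transform import Slerp
up,step,rs=[float(v) for v in sys.argv[1:4]]; off=[float(v) for v in sys.argv[4:6]] if len(sys.argv)>4 else [0,0]
g=json.load(open("grasp.json")); p1=np.array(g["p"])+[off[0],off[1],up]; R1=R.from_quat(g["q"])
p,Rc,o=cur()
print("t",o["time_s"],"F",o["wrist_force"].round(1),"open",round(o["opening"],3),"err(world)",((p1-p)*1e3).round(1),"rot",(R1*Rc.inv()).as_rotvec(degrees=True).round(2))
n=max(np.linalg.norm(p1-p)/step,np.degrees((Rc.inv()*R1).magnitude())/rs,1e-6)
print("rows needed",round(n,1))
S=Slerp([0,1],R.concatenate([Rc,R1]))
for k in range(1,6):
    f=min(k/n,1); print(rows(p+(p1-p)*f,S([f])[0],p,Rc))
    if f==1: break
Pn,Rn=thermo_now(p,Rc); print("foot",Pn.round(4),"low",(Pn+Rn.apply(PTS))[:,2].min().round(3))
E
python3 back.py .17 .035 7
```

```text
t 15.6 F [ 0.8 -0.6 -3.4] open 0.507 err(world) [-157.7 -612.9  -36.6] rot [ 49.79  31.81 -91.24]
rows needed 18.1
([-0.0347, -0.0042, -0.0009], [2.1, -1.1, 5.51])
([-0.0695, -0.0083, -0.0017], [4.2, -2.21, 11.03])
([-0.1042, -0.0125, -0.0026], [6.3, -3.31, 16.54])
([-0.139, -0.0167, -0.0035], [8.4, -4.42, 22.05])
([-0.1737, -0.0209, -0.0044], [10.51, -5.52, 27.56])
foot [0.8078 0.3365 0.2757] low 0.259
```

step_arm([
  [[-0.035,-0.004,-0.001],[2.1,-1.1,5.5]],
  [[-0.07,-0.008,-0.002],[4.2,-2.2,11]],
  [[-0.104,-0.0125,-0.003],[6.3,-3.3,16.5]],
  [[-0.139,-0.017,-0.0035],[8.4,-4.4,22]],
  [[-0.174,-0.021,-0.0045],[10.5,-5.5,27.6]],
])

```text
time_s: 16.1
eef_pos: [0.6603, 0.1793, 0.324]
eef_rot: [0.146, 0.872, 0.435, 0.169]
wrist_force: [0.8, -0.3, -2.8]
opening: 0.504
```

```bash
python3 back.py .17 .035 7
```

```text
t 16.1 F [ 0.8 -0.3 -2.8] open 0.504 err(world) [-112.3 -441.8  -22. ] rot [ 35.85  22.66 -65.94]
rows needed 13.0
([-0.0325, 0.0128, 0.0015], [2.11, -1.08, 5.53])
([-0.0651, 0.0256, 0.003], [4.21, -2.17, 11.05])
([-0.0976, 0.0385, 0.0046], [6.32, -3.25, 16.58])
([-0.1301, 0.0513, 0.0061], [8.43, -4.33, 22.11])
([-0.1627, 0.0641, 0.0076], [10.53, -5.41, 27.63])
foot [0.7389 0.1423 0.2402] low 0.224
```

step_arm([
  [[-0.0325,0.013,0.0015],[2.1,-1.1,5.5]],
  [[-0.065,0.0255,0.003],[4.2,-2.2,11]],
  [[-0.098,0.0385,0.0045],[6.3,-3.3,16.6]],
  [[-0.13,0.051,0.006],[8.4,-4.3,22.1]],
  [[-0.163,0.064,0.0075],[10.5,-5.4,27.6]],
])

```text
time_s: 16.6
eef_pos: [0.6176, 0.0094, 0.3163]
eef_rot: [0.042, 0.967, 0.221, 0.118]
wrist_force: [0.4, -0.5, -3.4]
opening: 0.507
```

```bash
python3 back.py .17 .035 7
```

```text
t 16.6 F [ 0.4 -0.5 -3.4] open 0.507 err(world) [ -69.6 -271.8  -14.2] rot [ 22.16  14.03 -40.66]
rows needed 8.0
([-0.0228, 0.0266, 0.0005], [2.11, -1.09, 5.54])
([-0.0455, 0.0532, 0.0011], [4.23, -2.19, 11.07])
([-0.0683, 0.0797, 0.0016], [6.34, -3.28, 16.61])
([-0.0911, 0.1063, 0.0022], [8.45, -4.37, 22.15])
([-0.1138, 0.1329, 0.0027], [10.57, -5.47, 27.69])
foot [ 0.6639 -0.0329  0.2131] low 0.202
```

step_arm([
  [[-0.023,0.0265,0.0005],[2.1,-1.1,5.5]],
  [[-0.0455,0.053,0.001],[4.2,-2.2,11.1]],
  [[-0.068,0.08,0.0015],[6.3,-3.3,16.6]],
  [[-0.091,0.106,0.002],[8.5,-4.4,22.1]],
  [[-0.114,0.133,0.003],[10.6,-5.5,27.7]],
])

```text
time_s: 17.1
eef_pos: [0.5749, -0.1605, 0.3075]
eef_rot: [-0.065, 0.996, -0.009, 0.058]
wrist_force: [1.5, -0.4, -2.3]
opening: 0.505
```

```bash
python3 back.py .17 .035 7
```

```text
t 17.1 F [ 1.5 -0.4 -2.3] open 0.505 err(world) [ -26.9 -101.9   -5.5] rot [  8.36   5.27 -15.31]
rows needed 3.0
([-0.0082, 0.0338, -0.0036], [2.13, -1.09, 5.55])
([-0.0164, 0.0677, -0.0073], [4.25, -2.19, 11.1])
([-0.0246, 0.1015, -0.0109], [6.38, -3.28, 16.65])
([-0.0248, 0.102, -0.011], [6.41, -3.29, 16.74])
foot [ 0.588  -0.1892  0.1909] low 0.186
```

step_arm([
  [[-0.008,0.03,-0.003],[2,-1,5]],
  [[-0.015,0.06,-0.006],[4,-2,10]],
  [[-0.02,0.085,-0.009],[5.6,-2.9,14.5]],
  [[-0.0245,0.1,-0.011],[6.4,-3.3,16.7]],
  [[-0.0245,0.1,-0.011],[6.4,-3.3,16.7]],
])

```text
time_s: 17.6
eef_pos: [0.5484, -0.2615, 0.3016]
eef_rot: [-0.128, 0.98, -0.148, 0.02]
wrist_force: [-0.0, 0.6, -3.2]
opening: 0.506
```

```bash
python3 back.py .17 .035 7
```

```text
t 17.6 F [-0.   0.6 -3.2] open 0.506 err(world) [-0.4 -0.9  0.5] rot [ 0.09 -0.02 -0.05]
rows needed 0.0
([-0.0001, 0.0008, -0.0007], [0.09, 0.01, 0.05])
foot [ 0.5448 -0.2743  0.1816] low 0.182
```

step_arm([
  [[0,0.005,0.019],[0,0,0]],
  [[0,0.01,0.0385],[0,0,0]],
  [[0,0.015,0.058],[0,0,0]],
  [[0,0.019,0.071],[0,0,0]],
  [[0,0.019,0.071],[0,0,0]],
])

```text
time_s: 18.1
eef_pos: [0.5486, -0.2573, 0.2269]
eef_rot: [-0.129, 0.981, -0.146, 0.019]
wrist_force: [-0.4, 0.7, -3.8]
opening: 0.505
```

```bash
python3 back.py .096 .035 7; sed -e 's/60:240,220:420/200:345,130:270/; s/20:210,60:210/130:210,310:420/' ov.py > ov2.py; python3 ov2.py
```

```text
t 18.1 F [-0.4  0.7 -3.8] open 0.505 err(world) [-0.6 -5.1  1.2] rot [-0.07 -0.11 -0.35]
rows needed 0.2
([0.0009, 0.0046, -0.0024], [-0.03, 0.21, 0.31])
foot [ 0.5449 -0.2698  0.1068] low 0.107
pics/ov_scene_1810.png
pics/ov_top_1810.png
```

View pics/ov_scene_1810.png

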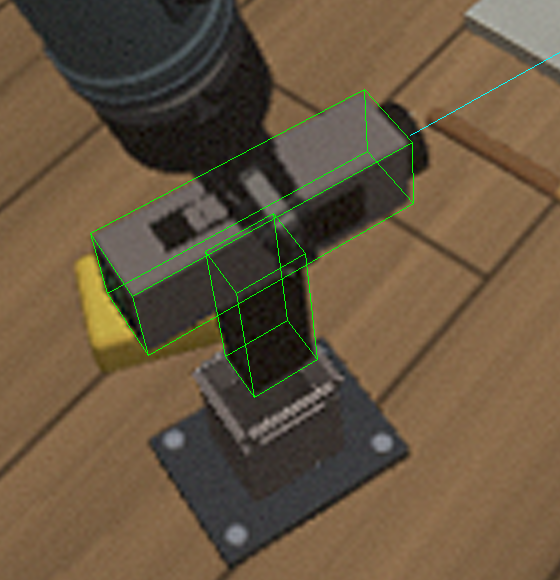

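View pics/ov_top_1810.png

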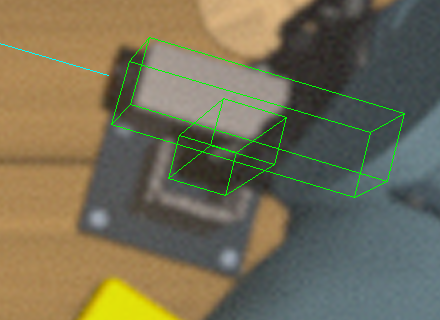

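step_arm([
  [[0.001,0.0045,-0.0024],[0,0.2,0.3]],
  [[0.001,0.0045,-0.0024],[0,0.2,0.3]],
  [[0.001,0.0045,-0.0024],[0,0.2,0.3]],
])

```text
time_s: 18.5
eef_pos: [0.5491, -0.2647, 0.2312]
eef_rot: [-0.128, 0.98, -0.149, 0.022]
wrist_force: [0.3, -0.0, -2.7]
opening: 0.506
```

```bash
python3 back.py .096 .035 7
```

```text
t 18.5 F [ 0.3 -0.  -2.7] open 0.506 err(world) [-1.1  2.3 -3.2] rot [0.17 0.24 0.11]
rows needed 0.1
([-0.0017, -0.001, 0.0036], [0.1, -0.3, -0.04])
foot [ 0.5461 -0.2777  0.1112] low 0.111
```

The scene overlay matches the barrel and grip, with no visible slip. In the top view the arm hides most of the barrel. I'll let it settle and then correct.

step_arm([
  [[-0.0017,-0.001,0.0036],[0,0,0]],
  [[-0.0017,-0.001,0.0036],[0,0,0]],
  [[-0.0017,-0.001,0.0036],[0,0,0]],
  [[-0.0017,-0.001,0.0036],[0,0,0]],
])

```text
time_s: 18.9
eef_pos: [0.5478, -0.2618, 0.227]
eef_rot: [-0.128, 0.98, -0.149, 0.022]
wrist_force: [0.5, -0.2, -2.7]
opening: 0.51
```

```bash
python3 back.py .09 .035 7
```

```text
t 18.9 F [ 0.5 -0.2 -2.7] open 0.51 err(world) [ 0.2 -0.7 -5. ] rot [0.1  0.17 0.09]
rows needed 0.1
([0.0004, 0.0018, 0.0046], [0.05, -0.21, -0.04])
foot [ 0.5446 -0.2745  0.107 ] low 0.107
```

step_arm([
  [[0.0004,0.002,0.005],[0,-0.2,0]],
  [[0.0004,0.0033,0.01],[0,-0.2,0]],
  [[0.0004,0.0046,0.0145],[0,-0.2,0]],
  [[0.0004,0.0059,0.019],[0,-0.2,0]],
  [[0.0004,0.0059,0.019],[0,-0.2,0]],
])

```text
time_s: 19.4
eef_pos: [0.5475, -0.2624, 0.2059]
eef_rot: [-0.129, 0.98, -0.149, 0.019]
wrist_force: [0.3, -0.8, -4.1]
opening: 0.508
```

```bash
python3 back.py .06 .035 7
```

```text
t 19.4 F [ 0.3 -0.8 -4.1] open 0.508 err(world) [  0.5  -0.1 -13.9] rot [-0.02 -0.1   0.04]
rows needed 0.4
([0.0005, 0.0035, 0.0135], [0.01, 0.09, -0.07])
foot [ 0.5438 -0.2749  0.0859] low 0.086
```

step_arm([
  [[0.0005,0.0012,0.0045],[0,0,0]],
  [[0.0005,0.0025,0.0093],[0,0,0]],
  [[0.0005,0.0035,0.0135],[0,0,0]],
  [[0.0005,0.0048,0.0183],[0,0,0]],
  [[0.0005,0.0048,0.0183],[0,0,0]],
])

```text
time_s: 19.9
eef_pos: [0.5481, -0.2624, 0.1871]
eef_rot: [-0.129, 0.98, -0.149, 0.019]
wrist_force: [-0.4, 0.5, -3.3]
opening: 0.505
```

```bash
python3 back.py .03 .035 7
```

```text
t 19.9 F [-0.4  0.5 -3.3] open 0.505 err(world) [ -0.1  -0.  -25.1] rot [-0.01 -0.09  0.04]
rows needed 0.7
([-0.0001, 0.0065, 0.0242], [0.02, 0.07, -0.06])
foot [ 0.5444 -0.275   0.0671] low 0.067
```

Inside the pocket, free, 0.1 mm from nominal. Continuing down.

step_arm([
  [[0,0.0013,0.005],[0,0,0]],
  [[0,0.0026,0.01],[0,0,0]],
  [[0,0.0039,0.0145],[0,0,0]],
  [[0,0.0052,0.0195],[0,0,0]],
  [[0,0.0065,0.0242],[0,0,0]],
])

```text
time_s: 20.4
eef_pos: [0.5486, -0.2628, 0.1626]
eef_rot: [-0.129, 0.98, -0.149, 0.02]
wrist_force: [0.2, 1.7, -1.7]
opening: 0.509
```

```bash
python3 back.py .0 .035 7
```

```text
t 20.4 F [ 0.2  1.7 -1.7] open 0.509 err(world) [ -0.6   0.3 -30.6] rot [ 0.04 -0.01  0.04]
rows needed 0.9
([-0.0006, 0.0078, 0.0296], [0.04, -0.01, -0.04])
foot [ 0.545  -0.2754  0.0426] low 0.043
```

step_arm([
  [[-0.0003,0.0013,0.005],[0,0,0]],
  [[-0.0006,0.0026,0.01],[0,0,0]],
  [[-0.0006,0.0039,0.015],[0,0,0]],
  [[-0.0006,0.0052,0.02],[0,0,0]],
  [[-0.0006,0.0065,0.0245],[0,0,0]],
])

```text
time_s: 20.9
eef_pos: [0.5479, -0.2626, 0.1373]
eef_rot: [-0.129, 0.98, -0.149, 0.02]
wrist_force: [0.8, 1.9, -0.5]
opening: 0.51
```

```bash
python3 back.py .0 .035 7
```

```text
t 20.9 F [ 0.8  1.9 -0.5] open 0.51 err(world) [ 0.1  0.2 -5.3] rot [ 0.04 -0.02  0.04]
rows needed 0.2
([0.0, 0.0012, 0.0052], [0.04, -0.0, -0.04])
foot [ 0.5444 -0.2752  0.0173] low 0.017
```

step_arm([
  [[0,0.0006,0.0025],[0,0,0]],
  [[0,0.0012,0.005],[0,0,0]],
  [[0,0.0013,0.0053],[0,0,0]],
  [[0,0.0013,0.0053],[0,0,0]],
])

```text
time_s: 21.3
eef_pos: [0.5479, -0.2625, 0.1321]
eef_rot: [-0.128, 0.98, -0.149, 0.02]
wrist_force: [0.5, 1.8, -3.4]
opening: 0.509
```

```bash
python3 back.py .0 .035 7
```

```text
t 21.3 F [ 0.5  1.8 -3.4] open 0.509 err(world) [ 0.1  0.1 -0.1] rot [ 0.04 -0.03  0.04]
rows needed 0.0
([0.0001, -0.0001, 0.0001], [0.05, 0.01, -0.04])
foot [ 0.5443 -0.2752  0.0121] low 0.012
```

step_arm([
  [[0,0.0002,0.0007],[0,0,0]],
  [[0,0.0004,0.0015],[0,0,0]],
  [[0,0.0004,0.0015],[0,0,0]],
])

```text
time_s: 21.6
eef_pos: [0.548, -0.2626, 0.132]
eef_rot: [-0.128, 0.98, -0.149, 0.02]
wrist_force: [-2.3, 2.6, 5.1]
opening: 0.507
```

```bash
python3 back.py .0 .035 7
```

```text
t 21.6 F [-2.3  2.6  5.1] open 0.507 err(world) [-0.   0.1  0. ] rot [ 0.05 -0.01  0.03]
rows needed 0.0
([-0.0001, -0.0001, -0.0], [0.05, -0.01, -0.03])
foot [ 0.5445 -0.2752  0.012 ] low 0.012
```

It is seated on the floor: the force turned to +5 N at the recorded grasp height. Releasing.

step_arm([
  [[0,0,0],[0,0,0]],
  [[0,0,0],[0,0,0]],
  [[0,0,0],[0,0,0]],
  [[0,0,0],[0,0,0]],
  [[0,0,0],[0,0,0]],
], fingers=100)

```text
time_s: 22.1
eef_pos: [0.548, -0.2627, 0.1308]
eef_rot: [-0.128, 0.98, -0.149, 0.02]
wrist_force: [-0.2, 0.4, -0.2]
opening: 1.001
```

step_arm([
  [[0,0,0],[0,0,0]],
  [[0,0,-0.015],[0,0,0]],
  [[0,0,-0.035],[0,0,0]],
  [[0,0,-0.055],[0,0,0]],
  [[0,0,-0.075],[0,0,0]],
])

```text
time_s: 22.6
eef_pos: [0.5422, -0.2816, 0.2052]
eef_rot: [-0.128, 0.98, -0.149, 0.02]
wrist_force: [0.2, 0.3, 0.1]
opening: 0.999
```

step_arm([
  [[0,0,-0.03],[0,0,0]],
  [[0,0.03,-0.06],[0,0,0]],
  [[0,0.07,-0.09],[0,0,0]],
  [[0,0.1,-0.12],[0,0,0]],
  [[0,0.1,-0.12],[0,0,0]],
])

```text
time_s: 23.1
eef_pos: [0.503, -0.4087, 0.298]
eef_rot: [-0.125, 0.98, -0.151, 0.022]
wrist_force: [-0.9, 0.5, 0.7]
opening: 1.001
```

```bash
python3 - <<'E'
from h import *
from bench import viewer
c=viewer.get_calibration("scene"); im=viewer.camera("scene")[:,:,::-1]
f=6; I=cv2.resize(im,None,fx=f,fy=f,interpolation=cv2.INTER_CUBIC)
q=np.array([[-75,-22,169],[85,-22,169],[85,22,169],[-75,22,169]])/1e3
u=np.round((proj(c,tf([*TH[:2],YAW],q))+.5)*f-.5).astype(int); cv2.polylines(I,[u],True,(0,255,0),1)
a=I[245*f:345*f,150*f:250*f]
cv2.imwrite("pics/f1.png",a)
cv2.imwrite("pics/f2.png",np.ascontiguousarray(cv2.resize(im,None,fx=1.5,fy=1.5)))
cv2.imwrite("pics/f3.png",np.ascontiguousarray(cv2.resize(viewer.camera("top")[:,:,::-1],None,fx=1.5,fy=1.5)))
d=cv2.absdiff(im,cv2.imread("pics/scene0raw.png")).max(2); b=d[130:240,240:390]; print("pots diff",b.mean(),b.max())
E
```

```text
pots diff 6.450545454545455 22
```

View pics/f1.png

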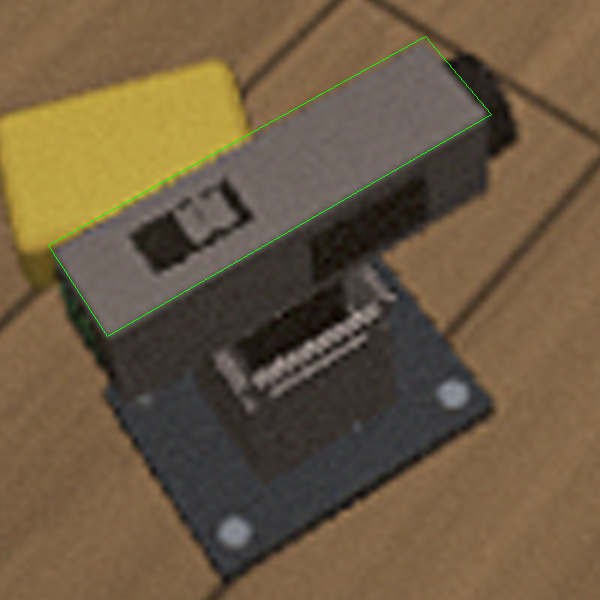

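View pics/f3.png

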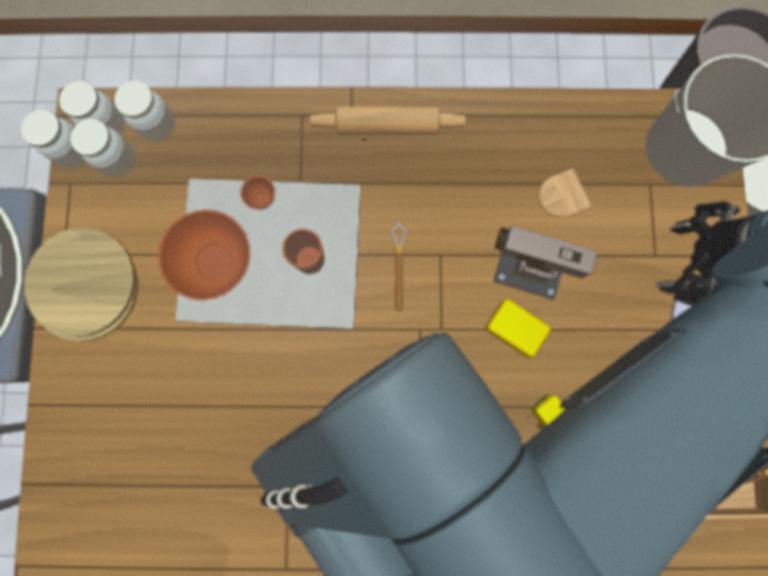

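The close-up shows the thermometer on its starting outline, and the slide is at the nose end of the track at (210,210), so it is still on. The top view shows the pots, sponge, rib and loop tool where they were, and the gripper clear at (715,250). I'll let the arm settle and hand in.

step_arm([
  [[0,0,0],[0,0,0]],
  [[0,0,0],[0,0,0]],
  [[0,0,0],[0,0,0]],
])

```text
time_s: 23.5
eef_pos: [0.5045, -0.4014, 0.2929]
eef_rot: [-0.129, 0.98, -0.148, 0.019]
wrist_force: [0.2, 0.1, -0.5]
opening: 0.997
```

```bash
python3 -c "
from bench import ticket
print(ticket.hand_in())"
```

```text
the job is handed in; nothing more can be done
None
```

The job is done and handed in at about 23.5 s; the hand-in gave no verdict, so these results come from my own measurements and pictures.

- **Switch:** I pushed it on with the shut fingertips, and the pictures show the slide at the nose end of its track, both after the push and at the end.
- **Measurement:** I gripped the barrel (43 mm opening against its 44 mm width), lifted it out and aimed at the bowl's floor. The nose was about 153 mm from the floor centre, under 4 mm off the sight line and 52° below horizontal. I held it still for about 2.6 s.
- **Return:** The thermometer is back in its holder. It touched the pocket floor within 0.1 mm of the height where I had gripped it, and the final close-up shows it on its starting outline.
- **Everything else:** In the final top view the pots, sponge, rib and loop tool look unmoved, and the gripper is clear of the bench.

Nothing failed. The arm sometimes settled 2–5 mm off its command, so I corrected it before the grasp, the aim and the insertion. In the last top-view overlay before insertion the arm hid most of the barrel, so I relied on the scene view there.

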